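Pop a spice jar out of its push-to-release rack and stand it on the board

ROBOT

A 6-joint arm with a two-finger parallel gripper is mounted at the origin on a cart in front of the work surface, level with it; the furniture and walls round the work are solid. World frame = base frame: x ahead of the robot, y to its left, z up, the work surface at z = 0. Lengths are in mm, angles in rad, forces in N, time in s.
With the tool pointing down it reaches from about 350 to 875 mm from the base axis. Payload 4.2 kg.
Tool frame: the origin (TCP) lies at the very end of the fingers, on their centre line; the grasp point (between the pads) lies 19 mm behind it (arm.grip_point_offset is the distance from the TCP to the grasp point, in mm); z points along the fingers, y is the direction in which the jaws open and shut (so a half turn about z gives the same grasp; the last joint's range is limited). The gripper opens to 85 mm and grips with 20 to 120 N. Pads are 22 mm wide; open, the fingers measure 114 mm over their backs; the gripper's body (76 mm by 85 mm) begins 54 mm behind the grasp point. The pads swing forward as they close: fully open they stand 13 mm farther back than shut.
Start: joints at [-1.014, 0.385, 0.008, 0, -1.194, -0.259], TCP at [183.402, -597.464, 206.312] pointing down, gripper open.
Joint ranges: [-3.14, 3.14], [-1.21, 2.06], [-1.07, 1.41], [-3.16, 2.05], [-2.99, -0.16], [-3.1, 3.1]. Speed limits (rad/s): [2.79, 2.79, 3.14, 3.14, 3.14, 3.14].

INTERFACE

Orientations are given as a unit quaternion [x, y, z, w].
In Python, from bench import arm gives the robot as it stands.
- The arm moves only by the tool drive_tool, never from a script. Its argument "steps" is a list of rows, each a list of 5 numbers: the shift along the tool's x, y, z in m, then the turn about the tool's z in degrees, then the finger opening in m, from 0 to 0.0854. A call has 1 to 20 rows; each row shifts and turns the commanded pose from where the row before left it, along the tool's axes as they then stand; what a row does not reach is not made up. A row lasts 1/10 s, in which the tool goes at most 50 mm and 8.59 degrees, less where a joint would pass 70% of its speed; a pose out of reach is approached as far as the arm can. A call is refused whole if a number of a shift passes 0.05 or a number of a turn 8.59, either way. A call with a gripper value outside its range is refused whole. The fingers move at their own pace and stop on an object; the grip force is fixed at half the most. Time passes only in rows, so rows that do not move let the fingers close. It gives the time, the measured TCP pose, the force and the opening at its end, in the units of the state.
- arm.read_state(): the state, without advancing time (a new reading comes with each control period).
- arm.get_image(name): name is "side" or "top"; returns (picture, depth): 384x512x3 uint8, blue, green, red; 384x512 float32, mm along the optical axis (not along the pixel's ray), 0 where there is no reading.
- arm.camera_params(name): a dict with "K" (3x3 intrinsics, pixels), "world_to_cam" (4x4, takes a point from world to camera coordinates). Camera axes: x right, y up, looking along -z (the intrinsics and any distortion apply to the point x, -y, -z); pixel columns grow to the right and rows downward; lengths in mm; the calibration is good to about 2 mm. A picture is of the moment at which its call begins. camera_params takes no time and is no camera call.
- arm.job_done(): hands the job in, once; it reports no verdict.
The state is a dict: "clock": time; "joints": joint angles; "joint_vel": joint speeds; "joint_efforts": joint torques, N m; "position": TCP position; "ee_rot": TCP orientation; "contact_force": force on the tool from outside, world axes, zero at the start; "wrist_torque": the same for the moment, N m; "gripper_width": finger opening in mm.
Only numpy, scipy, OpenCV 4.12 (cv2) and the standard library are available. Lean on these libraries where they do the work, as an engineer would, in place of code of your own. Each camera call takes 0.05 s, during which the arm holds its last target.

TASK

Get out the spice jar with the green cap: press it straight down into its sloping well until the catch lets go and it springs up (firmly but gently, never forcing it against the stop), then take hold of it, draw it out along the well and stand it upright on the flat part of the wooden board, set down without dropping it. Leave the other two jars latched in the rack, and do not shift the steel tumbler behind the board.

Things in the scene. Friction and masses are not known exactly. Their poses are not given: they have to be found in the camera images.
- green_jar_centre (a point): centre (half-way up, on the axis) of the spice jar with the bright green cap: 41 mm in diameter, 97 mm tall, 84 to 170 g; round cap 38 mm in diameter on the top 22 mm. z runs along the jar from base to cap; base and cap top are 48.5 mm away. It starts latched in one of the rack's wells, leaning 30 degrees, cap top only 1 mm above the rim of the dish round it: no grip until it has sprung up
- grey_jar_centre (a point): centre of the spice jar with the light grey cap, 39 mm in diameter, 99 mm tall, latched in another well. To be left alone.
- black_jar_centre (a point): centre of the spice jar with the black cap, 39 mm in diameter, 93 mm tall, latched in another well. To be left alone.
- rack: push-to-release spice rack, fixed: a white console with dark wooden ends, 148 mm deep (x), 208 mm long (y), 157 mm high. Origin at the worktop below the centre of its sloping face; x points to its back, y along the row of wells, z up. A flat top 155 mm high lies behind the face, x = 35 to 109 mm. A coffee machine, 290 mm tall, stands on its left; a wall cabinet hangs behind it, from 430 mm up.
- rack_face: sloping face of the rack, 80 x 192 mm, 30 degrees from level. Origin at its centre, level with the rims, 135 mm above the worktop; z is normal to it (up and to the rack's front): the jars spring up along z; y runs along the row. Square wells 46 mm wide at y = 60, 0, -60 mm, each in the floor of a dish 54 mm long (y), 64 mm wide (x) and 10 mm deep (6 mm ribs between); jars have 2 to 3 mm of play
- lift_left (a joint): sprung lift under the jar in the well at y = +60 mm of the rack face, in m along the face's z: 0 latched, negative while pressed in, 0.040 sprung up. Press the jar in along the well (spring 6 to 7 N) until its catch lets go; once you back off, it rises 40 mm by itself in under 1 s and stays up on a soft 3 N spring (it can be pushed down, but does not latch again)
- lift_mid (a joint): the same for the well at y = 0. The catches let go 3 to 10 mm in, a different depth in each well, not marked; a hard stop follows 2 mm after. So press slowly until the resistance rises clearly above the spring (some 10 to 12 N), then back off; more than 40 N between jar and rack is forcing it
- lift_right (a joint): the same for the well at y = -60 mm
- board: wooden paddle board lying flat on the black glass hob (its glass is 4.5 mm above the worktop); it does not slide; 110 mm wide (x), 250 mm long (y), 18 mm thick. Origin at the centre of its underside. The flat blade spans x = -55 to 55 mm and y = -50 to 125 mm; the 28 mm wide handle lies from y = -50 to -125 mm. Nothing stands on it.
- honey_jar: amber jar with a cork lid, 55 mm in diameter, 81 mm tall, standing behind the rack (it does not move); origin at the centre of its underside
- tin: black coffee tin, 79 mm in diameter, 113 mm tall, standing beyond the board (it does not move); origin at its underside. A lidded glass jar, 91 mm tall, stands on its right, farther from the board
- tumbler: upturned steel tumbler, loose, 68 mm in diameter, 74 mm tall, standing on the hob just behind the board; origin at the centre of its underside

How it is judged:
By the outcome, as a careful person would: the job done as asked, in the order asked, and still so for the second after the job is handed in, with the robot touching nothing.
It also fails if it takes over 51 s, if anything falls off the work surface, if the arm or the gripper's body presses on something with over 40 N, if the wrist force passes 120 N, or if a joint passes its speed limit or range.

## Working session

There is one attempt and no reset: what is moved stays moved. The work goes in short steps, Python scripts to look and compute and a tool call to move; the robot and the scene stay as the last step left them, time stands still between calls to the robot, and variables do not carry over. Pictures are saved under pics/ and viewed, and the job is handed in when it is done.

Besides the shell and the picture viewer there is one more tool, called after "Request:" in YAML: its name, and indented under it one key for each argument. drive_tool: Moves the arm, as the interface text tells. Its arguments: {"type":"object","properties":{"steps":{"type":"array"}},"required":["steps"]}

```bash
mkdir -p pics; ls; cat > h.py <<'E'
import numpy as np,cv2
from bench import arm
def grab(n,f):
    im,d=arm.get_image(n); cv2.imwrite(f'pics/{f}.png',im); np.savez(f'pics/{f}.npz',im=im,d=d); return im,d
def pts(n,d):
    p=arm.camera_params(n);K=np.array(p['K']);T=np.array(p['world_to_cam'])
    h,w=d.shape;u,v=np.meshgrid(np.arange(w),np.arange(h))
    X=(u-K[0,2])/K[0,0]*d;Y=(v-K[1,2])/K[1,1]*d
    P=np.stack([X,-Y,-d,np.ones_like(d)],-1)@np.linalg.inv(T).T
    return P[...,:3]
E
python3 - <<'E'
from h import *
s=arm.read_state()
for k,v in s.items(): print(k,np.round(v,3))
for n in('side','top'):
    grab(n,n+'0'); p=arm.camera_params(n); print(n,{k:np.round(v,3).tolist() for k,v in p.items() if not isinstance(v,str)})
E
```

```text
pics
clock 0.0
joints [-1.014  0.386  0.007 -0.    -1.194 -0.259]
joint_vel [ 0.002  0.001  0.002 -0.     0.002  0.   ]
joint_efforts [ 0.0000e+00 -3.9229e+01  1.8840e+01  4.1860e+00 -5.0000e-03  0.0000e+00]
position [ 183.227 -596.884  205.218]
ee_rot [-0.148  0.989  0.001 -0.   ]
contact_force [-0.422 -0.374  0.308]
wrist_torque [-0.023  0.083 -0.04 ]
gripper_width 85.622
side {'K': [[359.046, 0.0, 254.471], [0.0, 359.046, 193.66], [0.0, 0.0, 1.0]], 'world_to_cam': [[-0.872, -0.49, 0.011, 460.788], [0.261, -0.445, 0.857, -319.922], [-0.415, 0.75, 0.516, -531.481], [0.0, 0.0, 0.0, 1.0]]}
top {'K': [[423.876, 0.0, 254.718], [0.0, 423.876, 190.002], [0.0, 0.0, 1.0]], 'world_to_cam': [[-0.0, -1.0, -0.002, -183.611], [0.977, -0.001, 0.212, -618.391], [-0.212, -0.002, 0.977, -978.097], [0.0, 0.0, 0.0, 1.0]]}
```

View pics/side0.png

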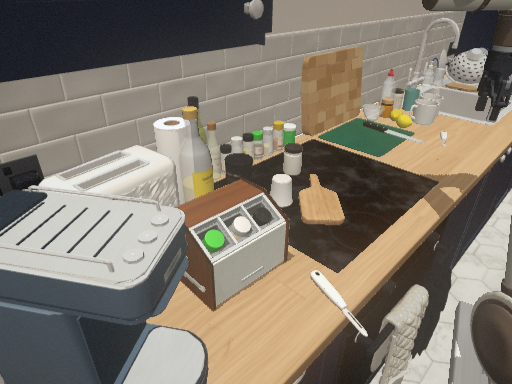

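View pics/top0.png

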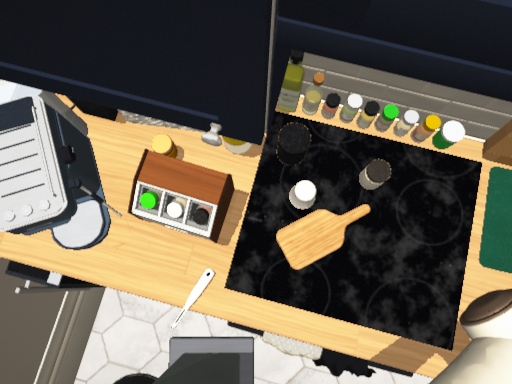

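```bash
cat > m.py <<'E'
from h import *
for n in('side','top'):
    z=np.load(f'pics/{n}0.npz');im,d=z['im'],z['d'];P=pts(n,d)
    hsv=cv2.cvtColor(im,cv2.COLOR_BGR2HSV)
    m=cv2.inRange(hsv,(50,150,80),(75,255,255))
    nn,l,st,c=cv2.connectedComponentsWithStats(m)
    for i in range(1,nn):
        if st[i,4]>30:
            q=P[(l==i)&(d>0)]; print(n,'green',c[i].round(1),st[i,4],np.median(q,0).round(1),q.min(0).round(),q.max(0).round())
    rx=((150,320),(170,290)) if n=='side' else((120,245),(145,250))
    sub=P[rx[1][0]:rx[1][1],rx[0][0]:rx[0][1]].reshape(-1,3)
    print(n,'hi', len(sub))
E
python3 m.py
python3 - <<'E'
import sys;sys.path.insert(0,'.')
import os;os.chdir('.')
import cv2,numpy as np
a=np.load('pics/top0.npz')['im'];cv2.imwrite('pics/tz.png',cv2.resize(a[140:290,110:400],None,fx=2.7,fy=2.7,interpolation=cv2.INTER_CUBIC))
a=np.load('pics/side0.npz')['im'];cv2.imwrite('pics/sz.png',cv2.resize(a[140:310,150:370],None,fx=3.4,fy=3.4,interpolation=cv2.INTER_CUBIC))
E
```

```text
side green [213.9 238.6] 205 [579.6  63.6 133.8] [565.  44. 125.] [595.  79. 143.]
side hi 20400
top green [390.  112.4] 199 [ 809.9 -521.    95. ] [ 792. -556.   54.] [ 839. -504.  101.]
top green [440.  141.3] 168 [ 750.9 -661.    39. ] [ 739. -684.   10.] [ 776. -654.   66.]
top green [148.8 199.4] 242 [581.7  57.6 134.4] [563.  41. 102.] [606.  79. 144.]
top hi 13125
```

View pics/tz.png

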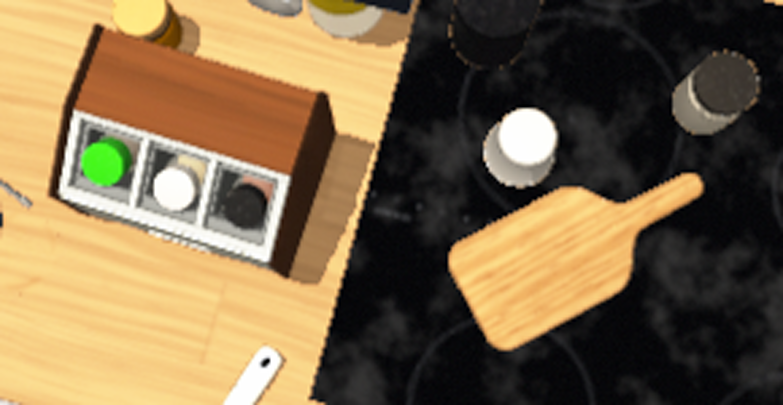

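View pics/sz.png

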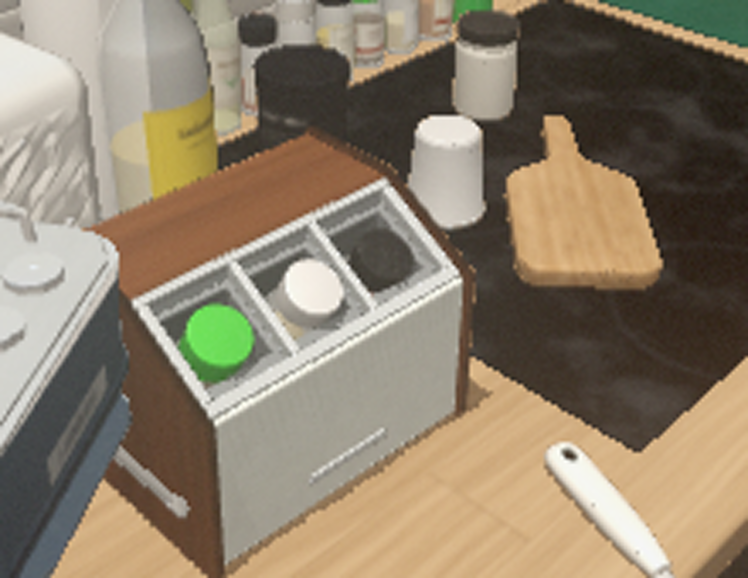

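```bash
cat > m2.py <<'E'
from h import *
for n in('side','top'):
    z=np.load(f'pics/{n}0.npz');im,d=z['im'],z['d'];P=pts(n,d)
    hsv=cv2.cvtColor(im,cv2.COLOR_BGR2HSV)
    rx=((150,300),(170,300)) if n=='side' else((120,245),(145,250))
    reg=np.zeros(d.shape,bool);reg[rx[1][0]:rx[1][1],rx[0][0]:rx[0][1]]=1
    if n=='side': X,Y=(213.9,238.6),(243,225)
    else: X,Y=(148.8,199.4),(175,208)
    # wooden flat top: z ~155, brown
    t=reg&(abs(P[...,2]-155)<6)&(d>0)&(hsv[...,1]>80)&(hsv[...,0]<20)
    q=P[t].astype(np.float32); print(n,'top n',len(q),'z',np.median(q[:,2]))
    r=cv2.minAreaRect(q[:,:2]); print(' rect',r, cv2.boxPoints(r).round(1).tolist())
    # caps
    g=reg&(cv2.inRange(hsv,(50,150,80),(75,255,255))>0)
    b=reg&(hsv[...,2]<60)&(d>0)&(P[...,2]>110)
    w=reg&(hsv[...,1]<40)&(hsv[...,2]>215)&(d>0)&(P[...,2]>115)
    for nm,mk in(('g',g),('b',b),('w',w)):
        k=mk.astype(np.uint8);nn,l,st,c=cv2.connectedComponentsWithStats(k)
        for i in range(1,nn):
            if st[i,4]>60:
                q=P[l==i];print(' ',nm,c[i].round(1),st[i,:5],np.median(q,0).round(1))
    # board
    bm=(d>0)&(abs(P[...,2]-22.5)<5)&(hsv[...,1]>60)&(P[...,1]<-80)&(P[...,1]>-500)&(P[...,0]>350)&(P[...,0]<650)
    k=cv2.morphologyEx(bm.astype(np.uint8),cv2.MORPH_OPEN,np.ones((3,3)))
    nn,l,st,c=cv2.connectedComponentsWithStats(k);i=1+st[1:,4].argmax();q=P[l==i].astype(np.float32)
    r=cv2.minAreaRect(q[:,:2]);print(' board',st[i],np.median(q,0),r,cv2.boxPoints(r).round(0).tolist())
    # tumbler
    tm=(d>0)&(abs(P[...,2]-78)<8)&(P[...,1]<-100)&(P[...,1]>-350)&(P[...,0]>480)&(P[...,0]<720)
    q=P[tm].astype(np.float32);
    if len(q)>5: print(' tumb',len(q),cv2.minEnclosingCircle(q[:,:2]),np.median(q,0))
    # tall things near green jar
    tall=(d>0)&(P[...,2]>160)&(P[...,0]>350)&(P[...,0]<800)&(P[...,1]>60)&(P[...,1]<400)&(P[...,2]<420)
    q=P[tall];
    if len(q):
        print(' tall',len(q),q.min(0).round(),q.max(0).round(), 'miny pts',q[q[:,1].argsort()[:200:25]].round().tolist())
        dd=np.hypot(q[:,0]-581,q[:,1]-60);o=dd.argsort()[:300:30];print(' near',dd[o].round(),q[o].round().tolist())
E
python3 m2.py
```

```text
side top n 1827 z 154.80545Traceback (most recent call last):
  File "m2.py", line 12, in <module>
    r=cv2.minAreaRect(q[:,:2]); print(' rect',r, cv2.boxPoints(r).round(1).tolist())
cv2.error: OpenCV(4.12.0) /io/opencv/modules/imgproc/src/convhull.cpp:143: error: (-215:Assertion failed) total >= 0 && (depth == CV_32F || depth == CV_32S) in function 'convexHull'
```

```bash
sed -i 's/minAreaRect(q\[:,:2\])/minAreaRect(q[:,:2].copy())/;s/Circle(q\[:,:2\])/Circle(q[:,:2].copy())/' m2.py; python3 m2.py
```

```text
side top n 1827 z 154.80545
 rect ((626.5003662109375, -20.76439666748047), (210.1968994140625, 87.21626281738281), 72.23179626464844) [[552.9000244140625, -107.5], [636.0, -134.1999969482422], [700.0999755859375, 66.0], [617.0, 92.5999984741211]]
  g [213.9 238.6] [205 230  19  18 205] [579.6  63.6 133.8]
  w [236.5 228.3] [189 193  96  69 706] [558.9  19.5 128.3]
  w [159.3 218.7] [151 214  17  10 119] [542.9 220.7 286.4]
  w [241.8 224. ] [234 217  17  15 202] [5.580e+02 5.000e-01 1.351e+02]
 board [ 299  174   45   47 1394] [ 509.5754  -320.5135    22.31483] ((527.6444091796875, -362.0989990234375), (109.5736083984375, 249.76319885253906), 27.95451545715332) [[421.0, -277.0], [538.0, -498.0], [635.0, -447.0], [517.0, -226.0]]
 tumb 231 ((657.7730712890625, -284.87744140625), 72.35978698730469) [ 619.48004 -292.95654   77.83527]
 tall 24508 [493.  62. 160.] [800. 379. 298.] miny pts [[798.0, 62.0, 162.0], [552.0, 187.0, 282.0], [542.0, 189.0, 282.0], [532.0, 191.0, 246.0], [545.0, 192.0, 281.0], [587.0, 193.0, 279.0], [556.0, 194.0, 282.0], [527.0, 195.0, 265.0]]
 near [124. 131. 
[... 1126 characters left out ...]
20.0, -279.0], [535.0, -498.0], [632.0, -448.0], [517.0, -229.0]]
 tumb 452 ((628.1041259765625, -205.63864135742188), 137.06582641601562) [ 615.1421  -301.16208   77.95224]
 tall 10177 [491.  66. 160.] [800. 354. 300.] miny pts [[687.0, 66.0, 161.0], [581.0, 172.0, 165.0], [593.0, 178.0, 231.0], [590.0, 180.0, 229.0], [595.0, 182.0, 205.0], [544.0, 183.0, 246.0], [550.0, 184.0, 260.0], [543.0, 185.0, 267.0]]
 near [ 66. 114. 119. 122. 125. 127. 128. 129. 129. 130.] [[646.0, 71.0, 161.0], [579.0, 174.0, 167.0], [587.0, 179.0, 183.0], [603.0, 180.0, 237.0], [586.0, 185.0, 237.0], [559.0, 185.0, 277.0], [562.0, 187.0, 279.0], [549.0, 185.0, 277.0], [600.0, 188.0, 239.0], [605.0, 188.0, 235.0]]
```

```bash
cat > m3.py <<'E'
from h import *
from scipy.optimize import least_squares
for n in('side','top'):
    z=np.load(f'pics/{n}0.npz');im,d=z['im'],z['d'];P=pts(n,d)
    hsv=cv2.cvtColor(im,cv2.COLOR_BGR2HSV)
    rx=((150,300),(170,300)) if n=='side' else((120,245),(145,250))
    reg=np.zeros(d.shape,bool);reg[rx[1][0]:rx[1][1],rx[0][0]:rx[0][1]]=1;reg&=d>0
    t=reg&(abs(P[...,2]-155)<2.5)&(hsv[...,1]>80)&(hsv[...,0]<20)&(P[...,1]<110)
    k=cv2.morphologyEx(t.astype(np.uint8),cv2.MORPH_OPEN,np.ones((3,3)))
    q=P[k>0].astype(np.float32);r=cv2.minAreaRect(q[:,:2].copy()); print(n,r)
    # fit face plane using white rim+caps: points light/neutral near caps
    g=reg&(cv2.inRange(hsv,(50,150,80),(75,255,255))>0)
    for psi in(-17.5,):
        a=np.radians(psi);ex=np.array([np.cos(a),np.sin(a),0]);ey=np.array([-np.sin(a),np.cos(a),0])
        fx=ex*np.cos(np.pi/6)+np.array([0,0,.5]);fz=-ex*.5+np.array([0,0,np.cos(np.pi/6)])
        O=np.array([560.,-4,135])
        loc=lambda q:np.stack([(q-O)@fx,(q-O)@ey,(q-O)@fz],-1)
        L=loc(P)
        s=reg&(abs(L[...,2])<25)&(abs(L[...,0])<55)&(abs(L[...,1])<110)
        h,e=np.histogram(L[...,2][s&(hsv[...,1]<60)],bins=np.arange(-20,12,1));print('zhist',dict(zip(e.astype(int).tolist(),h.tolist())))
        q=L[g];print('green pts z pct',np.percentile(q[:,2],[5,25,50,75,95]).round(1),'n',len(q))
        zt=np.percentile(q[:,2],80)
        qq=q[abs(q[:,2]-zt)<2];print(' cap',qq.mean(0).round(1),(qq.max(0)+qq.min(0))/2,np.ptp(qq,axis=0))
        w=s&(hsv[...,2]>215)&(hsv[...,1]<40)&(abs(L[...,0])<18)&(abs(L[...,1])<18)
        q=L[w];print(' grey',len(q),q.mean(0).round(1),np.ptp(q,axis=0))
        bb=s&(hsv[...,2]<60)&(abs(L[...,0])<25)&(abs(L[...,1]+60)<25)&(L[...,2]>-3)
        q=L[bb];print(' black',len(q),q.mean(0).round(1),np.ptp(q,axis=0))
        vis=np.zeros(d.shape+(3,),np.uint8)
        rim=s&(hsv[...,1]<60)&(abs(L[...,2]-0)<2.5)&(hsv[...,2]>110)
        q=L[rim];print(' rim x',np.percentile(q[:,0],[1,99]),'y',np.percentile(q[:,1],[1,99]))
        np.save(f'pics/L{n}.npy',L)
E
python3 m3.py
```

```text
side ((629.4794921875, -23.8223876953125), (204.73135375976562, 80.63456726074219), 71.35218811035156)
zhist {-20: 45, -19: 63, -18: 48, -17: 54, -16: 56, -15: 80, -14: 101, -13: 221, -12: 324, -11: 207, -10: 96, -9: 83, -8: 92, -7: 109, -6: 177, -5: 182, -4: 244, -3: 316, -2: 367, -1: 247, 0: 104, 1: 98, 2: 55, 3: 8, 4: 0, 5: 0, 6: 0, 7: 0, 8: 0, 9: 0, 10: 0}
green pts z pct [-2.1 -1.2 -0.6  0.2  1.2] n 205
 cap [-1.4 68.9 -0.3] [-7.84420609e-01  6.88937927e+01  3.69867311e-02] [35.06224396 34.03212641  3.49418406]
 grey 197 [-2.2  3.   1.4] [32.62003169 31.98388112  4.8874058 ]m3.py:27: RuntimeWarning: Mean of empty slice.
  q=L[bb];print(' black',len(q),q.mean(0).round(1),np.ptp(q,axis=0))
  ret = um.true_divide(
Traceback (most recent call last):
  File "m3.py", line 27, in <module>
    q=L[bb];print(' black',len(q),q.mean(0).round(1),np.ptp(q,axis=0))
                                                     ~~~~~~^^^^^^^^^^
ValueError: zero-size array to reduction operation maximum which has no identity
```

```bash
sed -i "s/L\[\.\.\.,2\]>-3)/L[...,2]>-8)/;s/hsv\[\.\.\.,2\]<60)&(abs/hsv[...,2]<75)\&(abs/" m3.py; python3 m3.py; cat > tri.py <<'E'
from h import *
def ray(n,uv):
    p=arm.camera_params(n);K=np.array(p['K']);T=np.linalg.inv(np.array(p['world_to_cam']))
    v=np.array([(uv[0]-K[0,2])/K[0,0],-(uv[1]-K[1,2])/K[1,1],-1]);return T[:3,3],T[:3,:3]@v/np.linalg.norm(v)
def tri(a,b):
    o1,v1=ray('side',a);o2,v2=ray('top',b)
    s=np.linalg.lstsq(np.stack([v1,-v2],1),o2-o1,rcond=None)[0]
    p,q=o1+s[0]*v1,o2+s[1]*v2;return (p+q)/2,p-q
if __name__=='__main__':
    for a,b in(((213.9,238.6),(148.8,199.4)),((241.8,224),(173.9,209.7))): print(tri(a,b))
E
python3 tri.py
```

```text
side ((629.4794921875, -23.8223876953125), (204.73135375976562, 80.63456726074219), 71.35218811035156)
zhist {-20: 45, -19: 63, -18: 48, -17: 54, -16: 56, -15: 80, -14: 101, -13: 221, -12: 324, -11: 207, -10: 96, -9: 83, -8: 92, -7: 109, -6: 177, -5: 182, -4: 244, -3: 316, -2: 367, -1: 247, 0: 104, 1: 98, 2: 55, 3: 8, 4: 0, 5: 0, 6: 0, 7: 0, 8: 0, 9: 0, 10: 0}
green pts z pct [-2.1 -1.2 -0.6  0.2  1.2] n 205
 cap [-1.4 68.9 -0.3] [-7.84420609e-01  6.88937927e+01  3.69867311e-02] [35.06224396 34.03212641  3.49418406]
 grey 197 [-2.2  3.   1.4] [32.62003169 31.98388112  4.8874058 ]
 black 18 [ -6.1 -54.4  -5.6] [30.81194279 32.31478838  5.02748067]
 rim x [-37.63106568  39.96997664] y [-89.87412366 100.77381083]
top ((629.221923828125, -18.61193084716797), (198.73031616210938, 73.73175048828125), 72.26040649414062)
zhist {-20: 9, -19: 9, -18: 11, -17: 19, -16: 19, -15: 14, -14: 30, -13: 47, -12: 96, -11: 137, -10: 136, -9: 117, -8: 66, -7: 64, -6: 61, -5: 59, -4: 98, -3: 148, -2: 180, -1: 207, 0: 232, 1: 199, 2: 129, 3: 67, 4: 36, 5: 23, 6: 9, 7: 0, 8: 0, 9: 0, 10: 0}
green pts z pct [-17.1  -2.2   0.5   2.    3.4] n 238
 cap [-1.7 67.7  1.9] [-1.59130682 67.82011554  2.23493589] [34.86685888 35.06796082  3.98088109]
 grey 170 [-1.8  2.1  3. ] [32.00146279 31.68849669 13.49625051]
 black 169 [ -3.  -57.8  -3.1] [32.98614566 35.28891664  9.52573645]
 rim x [-43.81634576  38.92539413] y [-90.37010732 101.42771175]
(array([582.45899995,  59.41248959, 130.40039568]), array([0.05982286, 0.02690337, 0.01852185]))
(array([ 5.57936796e+02, -6.17676646e-02,  1.35099153e+02]), array([0.63427941, 0.25366692, 0.15677267]))
```

Request:
drive_tool:
  steps:
    - [0,0,-0.045,0,0]
    - [0,0,-0.045,0,0]
    - [-0.035,0.0325,0,0,0]
    - [-0.035,0.0325,0,0,0]
    - [-0.035,0.0325,0,0,0]
    - [-0.035,0.0325,0,0,0]
    - [-0.035,0.0325,0,0,0]
    - [-0.035,0.0325,0,0,0]
    - [-0.035,0.0325,0,0,0]
    - [-0.035,0.0325,0,0,0]
    - [-0.035,0.0325,0,0,0]
    - [-0.035,0.0325,0,0,0]
    - [-0.035,0.0325,0,0,0]
    - [-0.035,0.0325,0,0,0]
    - [-0.035,0.0325,0,0,0]

```text
clock: 1.6
position: [494.7, -58.1, 296.2]
ee_rot: [-0.149, 0.989, 0.0, -0.0]
contact_force: [0.9, -0.7, 0.9]
gripper_width: -0.2
```

Request:
drive_tool:
  steps:
    - [0,0,0,7,0]
    - [0,0,0,7,0]
    - [0,0,0,7,0]
    - [0,0,0,7,0]
    - [0,0,0,7,0]
    - [0,0,0,0,0]
    - [0,0,0,0,0]

```text
clock: 2.3
position: [494.2, -60.0, 296.0]
ee_rot: [0.155, 0.988, -0.0, -0.0]
contact_force: [0.4, 0.1, 0.0]
gripper_width: -0.2
```

```bash
cat > go.py <<'E'
from h import *
from scipy.spatial.transform import Rotation as R
import sys
s=arm.read_state();r=R.from_quat(s['ee_rot']);M=r.as_matrix()
print('t',s['clock'],'p',np.round(s['position'],1),'F',np.round(s['contact_force'],1),'w',s['gripper_width'],'j',np.round(s['joints'],2))
print('ytool yaw',np.degrees(np.arctan2(M[1,1],M[0,1])),'tilt',np.degrees(np.arccos(-M[2,2])))
if len(sys.argv)>3:
    t=np.array(list(map(float,sys.argv[1:4])));print('delta tool mm',((t-s['position'])@M).round(1))
E
python3 go.py 568.3 65 160
```

```text
t 2.3 p [494.2 -60.  296. ] F [0.4 0.1 0. ] w -0.22930757070204932 j [ 0.21  0.11 -0.14 -0.   -1.32 -2.09]
ytool yaw 72.20366105613229 tilt 0.03827620353142273
delta tool mm [-32.4 141.7 136. ]
```

Request:
drive_tool:
  steps:
    - [-0.008,0.0355,0,0,0]
    - [-0.008,0.0355,0,0,0]
    - [-0.008,0.0355,0,0,0]
    - [-0.008,0.0355,0,0,0]
    - [0,0,0.04,0,0]
    - [0,0,0.04,0,0]
    - [0,0,0.03,0,0]
    - [0,0,0.012,0,0]
    - [0,0,0,0,0]
    - [0,0,0,0,0]

```text
clock: 3.3
position: [569.8, 65.3, 175.9]
ee_rot: [0.155, 0.988, 0.0, 0.001]
contact_force: [-0.7, -0.1, 0.7]
gripper_width: -0.3
```

```bash
python3 go.py 568.3 65 140; python3 - <<'E'
from h import *
for n in('side','top'):grab(n,n+'1')
a=np.load('pics/top1.npz')['im'][140:290,90:300];b=np.load('pics/side1.npz')['im'][120:310,120:330]
cv2.imwrite('pics/c1.png',np.hstack([cv2.resize(a,(400,286)),cv2.resize(b,(400,286))]))
E
```

```text
t 3.3 p [569.8  65.3 175.9] F [-0.7 -0.1  0.7] w -0.33069113969605823 j [ 0.4   0.32 -0.17  0.   -1.08 -2.28]
ytool yaw 72.11667204439313 tilt 0.1600077702610574
delta tool mm [ 1.4 -0.8 35.9]
```

View pics/c1.png

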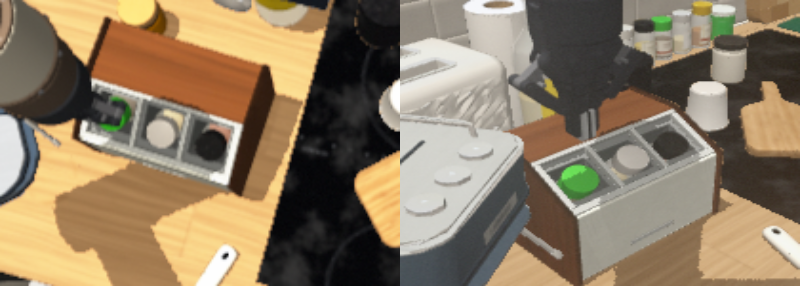

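```bash
cat >> h.py <<'E'
def proj(n,p):
    q=arm.camera_params(n);K=np.array(q['K']);c=(np.array(q['world_to_cam'])@np.append(p,1))[:3]
    return np.array([K[0,0]*c[0]/-c[2]+K[0,2],K[1,1]*-c[1]/-c[2]+K[1,2]])
E
python3 - <<'E'
from h import *
for n in('side','top'):
    print(n,proj(n,[569.8,65.3,175.9]),proj(n,[568.3,65,136]),proj(n,[578.8,61.7,135]))
a=np.load('pics/side1.npz')['im'][170:260,170:270];cv2.imwrite('pics/c2.png',cv2.resize(a,(700,630)[:2])[:600])
E
```

```text
side [216.72611858 222.07653225] [218.46372412 240.26787089] [214.73250204 237.9112396 ]
top [140.67633134 201.10755592] [145.41047543 205.02124982] [147.21401269 200.57533813]
```

View pics/c2.png

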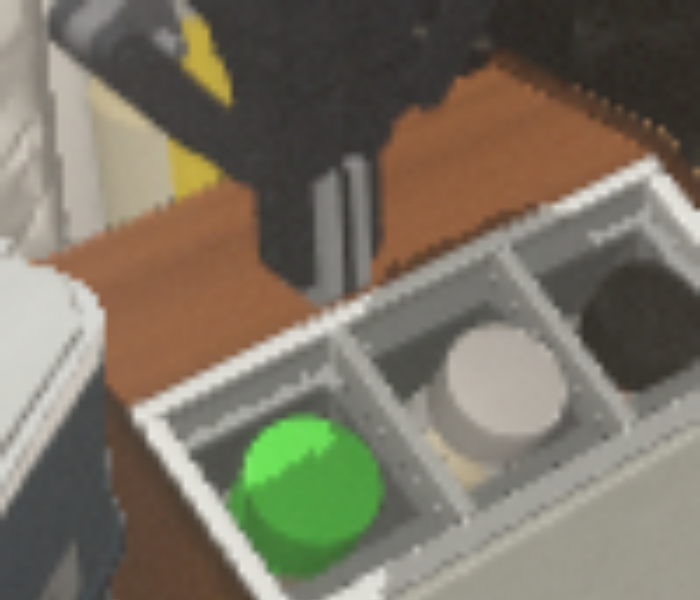

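```bash
python3 - <<'E'
from h import *
z=np.load('pics/side1.npz');P=pts('side',z['d'])
for v in range(200,226,2): print(v,[P[v,u].round().astype(int).tolist() for u in(209,213,217,221,224)])
z=np.load('pics/top1.npz');P=pts('top',z['d'])
m=(np.abs(P[...,0]-570)<40)&(np.abs(P[...,1]-65)<40)&(P[...,2]>165)
q=P[m];print(len(q),np.round(q[q[:,2].argsort()[:12]]).tolist())
E
```

```text
200 [[572, 80, 228], [567, 76, 228], [561, 73, 228], [560, 63, 223], [561, 53, 218]]
202 [[576, 76, 221], [567, 76, 224], [562, 73, 224], [559, 65, 221], [560, 55, 215]]
204 [[574, 78, 219], [568, 76, 220], [563, 72, 219], [560, 64, 216], [609, -16, 156]]
206 [[576, 76, 213], [568, 76, 216], [561, 75, 218], [559, 66, 213], [605, -10, 155]]
208 [[576, 76, 209], [568, 76, 212], [562, 73, 212], [561, 63, 207], [602, -5, 154]]
210 [[624, 14, 154], [568, 77, 209], [563, 72, 207], [559, 66, 206], [600, -2, 152]]
212 [[618, 22, 156], [613, 17, 154], [562, 74, 205], [599, 9, 155], [596, 3, 152]]
214 [[616, 26, 154], [608, 23, 155], [603, 18, 153], [599, 10, 150], [596, 5, 148]]
216 [[611, 33, 155], [608, 24, 151], [601, 21, 152], [600, 9, 145], [598, 2, 141]]
218 [[609, 36, 153], [603, 31, 152], [599, 23, 149], [599, 11, 142], [595, 6, 140]]
220 [[606, 40, 152], [604, 30, 146], [600, 23, 144], [592, 21, 145], [592, 10, 139]]
222 [[608, 37, 145], [606, 28, 140], [600, 23, 139], [589, 26, 145], [598, 2, 127]]
224 [[608, 38, 140], [603, 32, 139], [599, 26, 136], [588, 27, 141], [583, 25, 142]]
5075 [[558.0, 65.0, 206.0], [557.0, 68.0, 209.0], [557.0, 64.0, 213.0], [558.0, 64.0, 216.0], [559.0, 62.0, 221.0], [557.0, 64.0, 223.0], [559.0, 59.0, 224.0], [556.0, 65.0, 226.0], [558.0, 58.0, 238.0], [553.0, 61.0, 247.0], [556.0, 53.0, 248.0], [554.0, 57.0, 248.0]]
```

```bash
python3 - <<'E'
from h import *
im,d=grab('side','side2');P=pts('side',d)
for v in range(206,226,2): print(v,[P[v,u].round().astype(int).tolist() for u in(209,213,217,221,224)])
s=arm.read_state();print(s['clock'],s['position'],s['joint_vel'])
a=im[170:260,170:270];cv2.imwrite('pics/c3.png',cv2.resize(a,(600,540)))
E
```

```text
206 [[576, 76, 213], [568, 75, 215], [564, 71, 214], [559, 66, 213], [606, -12, 154]]
208 [[576, 76, 210], [567, 77, 213], [562, 73, 212], [560, 65, 208], [602, -5, 155]]
210 [[622, 17, 156], [567, 78, 209], [562, 73, 208], [561, 63, 203], [598, 1, 154]]
212 [[619, 22, 155], [612, 17, 155], [562, 73, 204], [601, 7, 153], [596, 4, 153]]
214 [[615, 27, 155], [609, 23, 155], [604, 16, 152], [598, 11, 151], [596, 4, 148]]
216 [[611, 33, 155], [606, 27, 154], [602, 20, 151], [601, 8, 144], [597, 3, 142]]
218 [[609, 36, 153], [603, 31, 152], [599, 23, 149], [600, 10, 141], [596, 5, 139]]
220 [[607, 39, 151], [605, 29, 145], [600, 23, 144], [591, 22, 146], [593, 10, 138]]
222 [[608, 37, 145], [606, 28, 140], [600, 23, 139], [590, 25, 144], [598, 3, 127]]
224 [[608, 38, 141], [604, 31, 138], [597, 27, 138], [587, 28, 142], [584, 23, 140]]
3.45 [569.72614992  65.4597599  176.32790514] [-8.33359991e-05  1.38775783e-03 -9.52326272e-03 -2.98187966e-03
  1.90967760e-03 -3.19630679e-03]
```

View pics/c3.png

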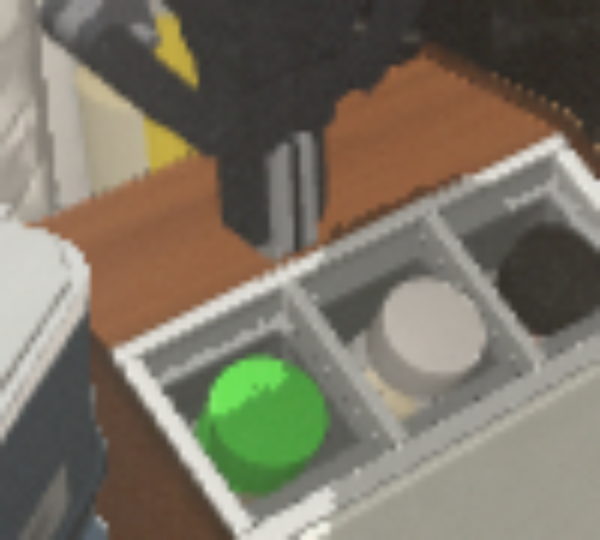

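Request:
drive_tool:
  steps:
    - [0.001,-0.001,0.008,0,0]
    - [0,0,0.008,0,0]
    - [0,0,0.006,0,0]
    - [0,0,0,0,0]

```text
clock: 3.85
position: [566.4, 64.3, 150.9]
ee_rot: [0.156, 0.988, -0.001, -0.001]
contact_force: [-0.3, 0.7, -0.7]
gripper_width: 0.2
```

Request:
drive_tool:
  steps:
    - [0,0,0.002,0,0]
    - [0,0,0.002,0,0]
    - [0,0,0.001,0,0]
    - [0,0,0,0,0]

```text
clock: 4.25
position: [567.3, 64.5, 147.2]
ee_rot: [0.156, 0.988, -0.0, -0.0]
contact_force: [0.2, 0.6, -0.0]
gripper_width: 0.2
```

Request:
drive_tool:
  steps:
    - [0,0,0.002,0,0]
    - [0,0,0.001,0,0]
    - [0,0,0.001,0,0]
    - [0,0,0,0,0]

```text
clock: 4.65
position: [567.2, 64.5, 143.1]
ee_rot: [0.156, 0.988, -0.0, -0.0]
contact_force: [0.3, -0.1, -0.3]
gripper_width: 0.1
```

Request:
drive_tool:
  steps:
    - [0,0,0.001,0,0]
    - [0,0,0.001,0,0]
    - [0,0,0,0,0]

```text
clock: 4.95
position: [567.2, 64.5, 141.1]
ee_rot: [0.156, 0.988, -0.0, -0.0]
contact_force: [-0.9, 0.1, -0.4]
gripper_width: 0.2
```

Request:
drive_tool:
  steps:
    - [0,0,0.001,0,0]
    - [0,0,0.001,0,0]
    - [0,0,0,0,0]

```text
clock: 5.25
position: [567.2, 64.5, 139.1]
ee_rot: [0.156, 0.988, -0.0, -0.0]
contact_force: [0.0, -0.0, -0.6]
gripper_width: 0.1
```

Request:
drive_tool:
  steps:
    - [0,0,0.001,0,0]
    - [0,0,0.001,0,0]
    - [0,0,0.001,0,0]
    - [0,0,0,0,0]

```text
clock: 5.65
position: [567.2, 64.5, 136.1]
ee_rot: [0.156, 0.988, -0.0, -0.0]
contact_force: [-0.9, -0.0, -0.2]
gripper_width: -0.1
```

```bash
python3 - <<'E'
from h import *
im,d=grab('side','side3');P=pts('side',d)
s=arm.read_state();print(s['clock'],s['position'],s['contact_force'])
a=im[170:270,170:280];cv2.imwrite('pics/c4.png',cv2.resize(a,(660,600)))
E
```

```text
5.7 [567.24549839  64.51854957 136.20468678] [ 0.56923371 -0.10748308  0.39999516]
```

View pics/c4.png

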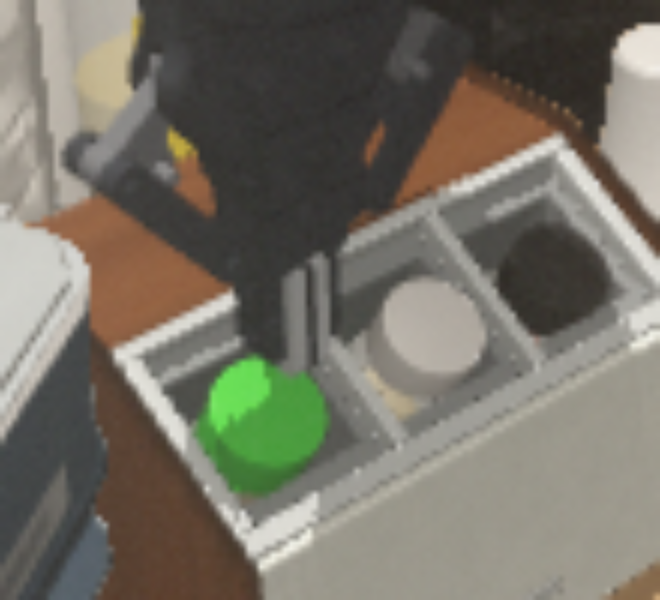

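Request:
drive_tool:
  steps:
    - [0,0,0.001,0,0]
    - [0,0,0.001,0,0]
    - [0,0,0.001,0,0]
    - [0,0,0.001,0,0]
    - [0,0,0,0,0]

```text
clock: 6.2
position: [567.2, 64.5, 132.1]
ee_rot: [0.156, 0.988, -0.0, -0.0]
contact_force: [0.1, -0.2, -0.0]
gripper_width: 0.0
```

```bash
python3 - <<'E'
from h import *
z=np.load('pics/side3.npz');im,d=z['im'],z['d'];P=pts('side',d)
hsv=cv2.cvtColor(im,cv2.COLOR_BGR2HSV)
m=(np.abs(P[...,0]-567)<30)&(np.abs(P[...,1]-64)<25)&(P[...,2]>148)&(P[...,2]<185)
q=P[m];o=q[:,2].argsort();print(len(q),q[o[:25]].round().tolist())
for a,b in((160,165),(165,170),(170,180)):
    k=q[(q[:,2]>a)&(q[:,2]<b)];print(a,len(k),k.min(0).round(),k.max(0).round())
E
```

```text
153 [[567.0, 72.0, 162.0], [562.0, 73.0, 162.0], [565.0, 72.0, 162.0], [559.0, 66.0, 164.0], [560.0, 71.0, 164.0], [557.0, 63.0, 164.0], [565.0, 72.0, 164.0], [567.0, 73.0, 164.0], [559.0, 68.0, 165.0], [560.0, 73.0, 165.0], [557.0, 62.0, 166.0], [557.0, 66.0, 166.0], [575.0, 73.0, 166.0], [559.0, 71.0, 166.0], [562.0, 73.0, 166.0], [561.0, 75.0, 166.0], [558.0, 67.0, 167.0], [557.0, 65.0, 167.0], [565.0, 73.0, 167.0], [560.0, 73.0, 168.0], [558.0, 70.0, 168.0], [559.0, 56.0, 168.0], [565.0, 78.0, 168.0], [565.0, 75.0, 169.0], [562.0, 73.0, 169.0]]
160 9 [557.  63. 162.] [567.  73. 165.]
165 23 [556.  56. 165.] [575.  78. 170.]
170 81 [556.  53. 170.] [580.  80. 180.]
```

Request:
drive_tool:
  steps:
    - [0,0,0.002,0,0]
    - [0,0,0.002,0,0]
    - [0,0,0.002,0,0]
    - [0,0,0.001,0,0]
    - [0,0,0.001,0,0]
    - [0,0,0,0,0]

```text
clock: 6.8
position: [567.2, 64.5, 124.1]
ee_rot: [0.156, 0.988, -0.0, -0.0]
contact_force: [0.8, 1.3, -0.7]
gripper_width: 0.1
```

Request:
drive_tool:
  steps:
    - [0,0,0.001,0,0]
    - [0,0,0.001,0,0]
    - [0,0,0.001,0,0]
    - [0,0,0,0,0]

```text
clock: 7.2
position: [567.2, 64.5, 121.1]
ee_rot: [0.156, 0.988, -0.0, -0.0]
contact_force: [-0.0, -0.4, -0.9]
gripper_width: -0.2
```

Request:
drive_tool:
  steps:
    - [0,0,0.001,0,0]
    - [0,0,0.001,0,0]
    - [0,0,0.001,0,0]
    - [0,0,0,0,0]

```text
clock: 7.6
position: [567.2, 64.5, 118.1]
ee_rot: [0.156, 0.988, -0.0, -0.0]
contact_force: [-0.0, 0.1, -0.6]
gripper_width: 0.0
```

Request:
drive_tool:
  steps:
    - [0,0,0.001,0,0]
    - [0,0,0.001,0,0]
    - [0,0,0.001,0,0]
    - [0,0,0,0,0]

```text
clock: 8.0
position: [567.2, 64.5, 115.1]
ee_rot: [0.156, 0.988, -0.0, -0.0]
contact_force: [-0.3, 0.6, 0.0]
gripper_width: 0.4
```

```bash
python3 - <<'E'
from h import *
im,d=grab('side','side4');P=pts('side',d)
s=arm.read_state();print(s['clock'],s['position'],s['contact_force'])
a=im[170:270,170:280];cv2.imwrite('pics/c5.png',cv2.resize(a,(660,600)))
E
```

```text
8.05 [567.27449535  64.53531153 115.19318611] [ 0.37648082  0.02567588 -0.42429738]
```

View pics/c5.png

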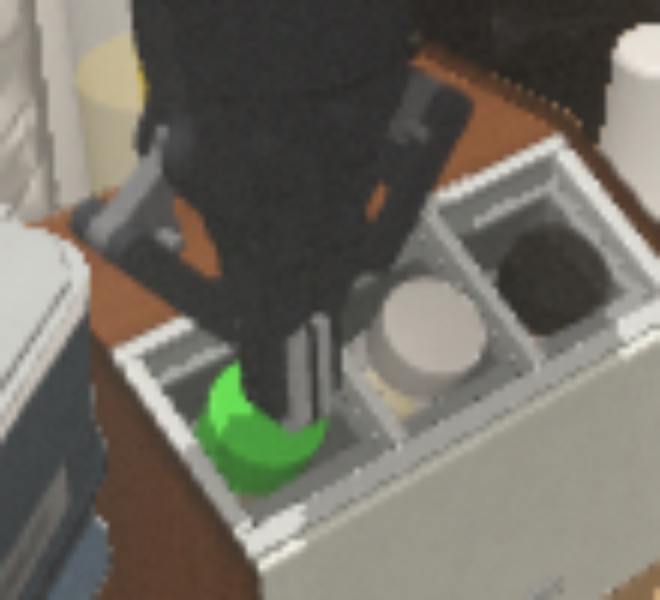

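Request:
drive_tool:
  steps:
    - [0,0,0.001,0,0]
    - [0,0,0.001,0,0]
    - [0,0,0,0,0]

```text
clock: 8.35
position: [567.2, 64.5, 113.1]
ee_rot: [0.156, 0.988, -0.0, -0.0]
contact_force: [0.3, -1.1, 1.0]
gripper_width: 0.3
```

Request:
drive_tool:
  steps:
    - [0,0,0.001,0,0]
    - [0,0,0.001,0,0]
    - [0,0,0,0,0]

```text
clock: 8.65
position: [567.2, 64.5, 111.1]
ee_rot: [0.156, 0.988, -0.0, -0.0]
contact_force: [-0.4, 0.5, 0.9]
gripper_width: -0.2
```

Request:
drive_tool:
  steps:
    - [0,0,0.001,0,0]
    - [0,0,0.001,0,0]
    - [0,0,0,0,0]

```text
clock: 8.95
position: [567.2, 64.5, 109.1]
ee_rot: [0.156, 0.988, -0.0, -0.0]
contact_force: [0.0, -0.1, 0.6]
gripper_width: 0.1
```

Request:
drive_tool:
  steps:
    - [0,0,0.001,0,0]
    - [0,0,0.001,0,0]
    - [0,0,0,0,0]

```text
clock: 9.25
position: [567.5, 64.6, 107.6]
ee_rot: [0.156, 0.988, 0.0, 0.0]
contact_force: [-0.4, 0.3, 1.4]
gripper_width: 0.0
```

Request:
drive_tool:
  steps:
    - [0,0,0.001,0,0]
    - [0,0,0.001,0,0]
    - [0,0,0,0,0]

```text
clock: 9.55
position: [567.9, 64.7, 106.7]
ee_rot: [0.156, 0.988, 0.0, 0.001]
contact_force: [-2.6, 0.2, 6.8]
gripper_width: 0.2
```

Request:
drive_tool:
  steps:
    - [-0.0005,0,0.0009,0,0]
    - [-0.0005,0,0.0009,0,0]
    - [0,0,0,0,0]

```text
clock: 9.85
position: [569.0, 64.5, 104.9]
ee_rot: [0.156, 0.988, 0.0, 0.001]
contact_force: [-1.3, 0.6, 5.6]
gripper_width: 0.3
```

Request:
drive_tool:
  steps:
    - [-0.0005,0,0.0009,0,0]
    - [0,0,0,0,0]

```text
clock: 10.05
position: [569.6, 64.3, 103.9]
ee_rot: [0.156, 0.988, 0.0, 0.001]
contact_force: [-1.7, -0.1, 6.3]
gripper_width: 0.3
```

Request:
drive_tool:
  steps:
    - [-0.0005,0,0.0009,0,0]
    - [0,0,0,0,0]

```text
clock: 10.25
position: [569.9, 64.2, 103.1]
ee_rot: [0.156, 0.988, 0.0, 0.001]
contact_force: [-2.0, 0.7, 6.8]
gripper_width: 0.2
```

Request:
drive_tool:
  steps:
    - [-0.0005,0,0.0009,0,0]
    - [0,0,0,0,0]

```text
clock: 10.45
position: [570.4, 64.0, 102.3]
ee_rot: [0.156, 0.988, 0.0, 0.001]
contact_force: [-3.4, 1.2, 6.7]
gripper_width: -0.2
```

Request:
drive_tool:
  steps:
    - [-0.0005,0,0.0009,0,0]
    - [0,0,0,0,0]

```text
clock: 10.65
position: [570.7, 63.9, 101.6]
ee_rot: [0.156, 0.988, 0.0, 0.001]
contact_force: [-3.2, 1.6, 8.1]
gripper_width: -0.0
```

Request:
drive_tool:
  steps:
    - [-0.0005,0,0.0009,0,0]
    - [0,0,0,0,0]

```text
clock: 10.85
position: [570.8, 63.9, 101.6]
ee_rot: [0.155, 0.988, 0.0, 0.001]
contact_force: [-5.3, 1.8, 13.7]
gripper_width: -0.0
```

Request:
drive_tool:
  steps:
    - [0.003,0,-0.005,0,0]
    - [0.005,0,-0.0087,0,0]
    - [0.01,0,-0.0173,0,0]
    - [0.01,0,-0.0173,0,0]
    - [0.01,0,-0.0173,0,0]
    - [0.01,0,-0.0173,0,0.06]
    - [0,0,0,0,0.06]
    - [0,0,0,0,0.06]

```text
clock: 11.65
position: [524.7, 78.4, 181.9]
ee_rot: [0.156, 0.988, 0.0, 0.0]
contact_force: [-0.1, -0.7, 0.5]
gripper_width: 43.2
```

```bash
cat > look.py <<'E'
from h import *
import sys
t=sys.argv[1]
ims=[]
for n in('side','top'):
    im,d=grab(n,n+t);ims.append(im)
a=ims[1][130:290,90:300];b=ims[0][120:310,120:330]
if len(sys.argv)>2: a=ims[1][130:290,250:460];b=ims[0][120:310,190:400]
cv2.imwrite(f'pics/v{t}.png',np.vstack([cv2.resize(a,(400,300)),cv2.resize(b,(400,300))]) if 0 else np.hstack([cv2.resize(a,(400,305)),cv2.resize(b,(400,362))[:305]]) )
E
python3 look.py 5; python3 go.py
```

```text
t 11.75 p [524.5  78.  180.8] F [-0.3  0.2 -0.1] w 58.192167848772726 j [ 0.45  0.25 -0.26 -0.   -1.07 -2.34]
ytool yaw 72.0415842225407 tilt 0.11171093863724996
```

View pics/v5.png

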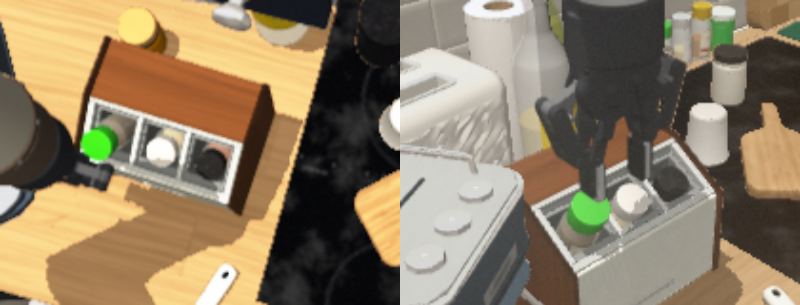

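```bash
cat > cap.py <<'E'
from h import *
import sys
t=sys.argv[1]
a=np.radians(-17.8);ex=np.array([np.cos(a),np.sin(a),0]);ey=np.array([-np.sin(a),np.cos(a),0])
fx=ex*np.cos(np.pi/6)+np.array([0,0,.5]);fz=-ex*.5+np.array([0,0,np.cos(np.pi/6)])
for n in('side','top'):
    z=np.load(f'pics/{n}{t}.npz');im,d=z['im'],z['d'];P=pts(n,d)
    hsv=cv2.cvtColor(im,cv2.COLOR_BGR2HSV)
    m=(cv2.inRange(hsv,(50,150,60),(75,255,255))>0)&(d>0)&(P[...,0]<680)&(P[...,2]<400)
    q=P[m];O=np.array([560,-4,135.]);L=np.stack([(q-O)@fx,(q-O)@ey,(q-O)@fz],-1)
    zt=np.percentile(L[:,2],92)
    k=abs(L[:,2]-zt)<2.5;c=(L[k].max(0)+L[k].min(0))/2
    print(n,len(q),'world med',np.median(q,0).round(1),'L pct',np.percentile(L,[2,50,98],axis=0).round(1).tolist(),'top',k.sum(),L[k].mean(0).round(1),c.round(1),'world',(O+c[0]*fx+c[1]*ey+c[2]*fz).round(1))
E
python3 cap.py 5
python3 - <<'E'
from h import *
z=np.load('pics/side5.npz');P=pts('side',z['d'])
m=(np.abs(P[...,0]-524)<25)&(np.abs(P[...,1]-78)<70)&(P[...,2]>180)&(P[...,2]<240)
q=P[m];
for a in range(180,240,5):
    k=q[(q[:,2]>=a)&(q[:,2]<a+5)]
    if len(k):print(a,len(k),k.min(0).round(),k.max(0).round())
E
```

```text
side 227 world med [559.8  72.  166.2] L pct [[-17.8, 54.4, 35.9], [-4.6, 72.9, 38.4], [13.1, 86.1, 40.4]] top 184 [-3.5 70.9 38.7] [-1.9 69.4 39.1] world [561.   68.6 167.9]
top 255 world med [563.5  63.8 168.2] L pct [[-16.6, 50.5, 19.2], [1.7, 65.9, 40.0], [15.1, 84.4, 43.5]] top 117 [-2.4 66.8 41.6] [-0.9 68.6 42.3] world [560.1  68.  171.2]
205 10 [509.  55. 208.] [532. 107. 210.]
210 42 [506.  54. 210.] [537. 111. 215.]
215 58 [507.  47. 215.] [543. 113. 220.]
220 72 [507.  48. 220.] [542. 114. 225.]
225 69 [506.  47. 225.] [541. 114. 230.]
230 70 [507.  47. 230.] [542. 114. 235.]
235 73 [506.  48. 235.] [543. 114. 240.]
```

```bash
python3 - <<'E'
from h import *
z=np.load('pics/side5.npz');P=pts('side',z['d']);im=z['im']
cv2.imwrite('pics/g5.png',cv2.resize(im[110:240,180:300],(554,600)))
a=np.radians(-17.8);ex=np.array([np.cos(a),np.sin(a),0]);ey=np.array([-np.sin(a),np.cos(a),0])
Q=P-np.array([524.6,78.1,181]);L=np.stack([Q@ex,Q@ey,Q[...,2]],-1)
for b in range(20,130,5):
    m=(abs(L[...,0])<40)&(abs(L[...,1])<75)&(L[...,2]>=b)&(L[...,2]<b+5);q=L[m]
    c=m&(abs(L[...,1])<12)
    if len(q):print(b,len(q),'x',q[:,0].min().round(),q[:,0].max().round(),'y',q[:,1].min().round(),q[:,1].max().round(),'mid',c.sum(), np.unique((q[:,1]//6*6).astype(int)).tolist())
E
```

```text
25 16 x -9.0 11.0 y -27.0 29.0 mid 0 [-30, -24, 24]
30 43 x -11.0 11.0 y -28.0 33.0 mid 0 [-30, -24, 18, 24, 30]
35 68 x -11.0 11.0 y -34.0 36.0 mid 0 [-36, -30, -24, 18, 24, 30]
40 68 x -10.0 11.0 y -34.0 36.0 mid 0 [-36, -30, -24, 18, 24, 30, 36]
45 67 x -11.0 12.0 y -34.0 36.0 mid 0 [-36, -30, -24, 18, 24, 30]
50 70 x -10.0 11.0 y -34.0 36.0 mid 0 [-36, -30, -24, 18, 24, 30, 36]
55 77 x -12.0 11.0 y -34.0 37.0 mid 0 [-36, -30, -24, 18, 24, 30, 36]
60 71 x -11.0 13.0 y -33.0 36.0 mid 0 [-36, -30, -24, 18, 24, 30, 36]
65 54 x -12.0 10.0 y -32.0 38.0 mid 0 [-36, -30, -24, 18, 24, 30, 36]
70 84 x -13.0 13.0 y -51.0 52.0 mid 0 [-54, -48, -42, -36, -30, -24, 24, 30, 36, 42, 48]
75 155 x -13.0 12.0 y -53.0 54.0 mid 0 [-54, -48, -42, -36, -30, -24, 18, 24, 30, 36, 42, 48, 54]
80 172 x -13.0 13.0 y -55.0 56.0 mid 0 [-60, -54, -48, -42, -36, -30, -24, 18, 24, 30, 36, 42, 48, 54]
85 116 x -13.0 13.0 y -56.0 57.0 mid 0 [-60, -54, -48, -36, -30, -24, -18, 18, 24, 30, 42, 48, 54]
90 151 x -17.0 18.0 y -57.0 59.0 mid 0 [-60, -54, -48, -30, -24, -18, 12, 18, 24, 30, 42, 48, 54]
95 204 x -17.0 18.
[... 153 characters left out ...]
48, -30, -24, -18, -12, -6, 0, 6, 12, 18, 24, 48, 54, 60]
105 191 x -17.0 18.0 y -61.0 63.0 mid 29 [-66, -60, -54, -48, -30, -24, -18, -12, -6, 0, 6, 12, 18, 24, 48, 54, 60]
110 169 x -17.0 13.0 y -64.0 65.0 mid 29 [-66, -60, -54, -48, -24, -18, -12, -6, 0, 6, 12, 18, 24, 30, 48, 54, 60]
115 198 x -19.0 12.0 y -64.0 66.0 mid 30 [-66, -60, -54, -48, -30, -24, -18, -12, -6, 0, 6, 12, 18, 24, 30, 42, 48, 54, 60, 66]
120 222 x -19.0 12.0 y -66.0 68.0 mid 36 [-72, -66, -60, -54, -48, -36, -30, -24, -18, -12, -6, 0, 6, 12, 18, 24, 30, 36, 42, 48, 54, 60, 66]
125 305 x -19.0 12.0 y -65.0 68.0 mid 40 [-66, -60, -54, -48, -42, -36, -30, -24, -18, -12, -6, 0, 6, 12, 18, 24, 30, 36, 42, 48, 54, 60, 66]
```

View pics/g5.png

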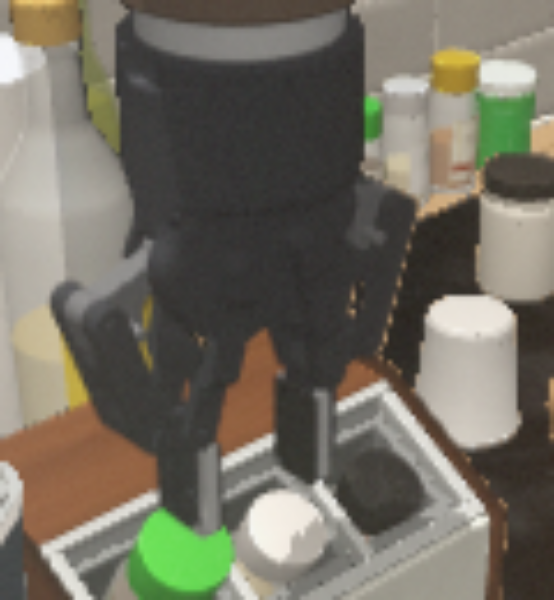

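```bash
python3 go.py 567.2 66.2 112.4
```

```text
t 11.75 p [524.5  78.  180.8] F [-0.3  0.2 -0.1] w 58.192167848772726 j [ 0.45  0.25 -0.26 -0.   -1.07 -2.34]
ytool yaw 72.0415842225407 tilt 0.11171093863724996
delta tool mm [-44.4   2.   68.4]
```

Request:
drive_tool:
  steps:
    - [-0.022,0.001,0,0,0.062]
    - [-0.022,0.001,0,0,0.062]
    - [0,0,0.015,0,0.062]
    - [0,0,0.015,0,0.062]
    - [0,0,0.01,0,0.062]
    - [0,0,0,0,0.062]

```text
clock: 12.35
position: [566.2, 66.0, 139.4]
ee_rot: [0.156, 0.988, -0.001, -0.002]
contact_force: [0.4, 0.0, -0.2]
gripper_width: 62.0
```

```bash
python3 go.py 567.2 66.2 112.4; python3 look.py 6
```

```text
t 12.35 p [566.2  66.  139.4] F [ 0.4  0.  -0.2] w 62.04280379727061 j [ 0.4   0.35 -0.22 -0.   -1.   -2.28]
ytool yaw 72.0325607946429 tilt 0.2994774938110063
delta tool mm [-1.   0.6 27. ]
```

View pics/v6.png

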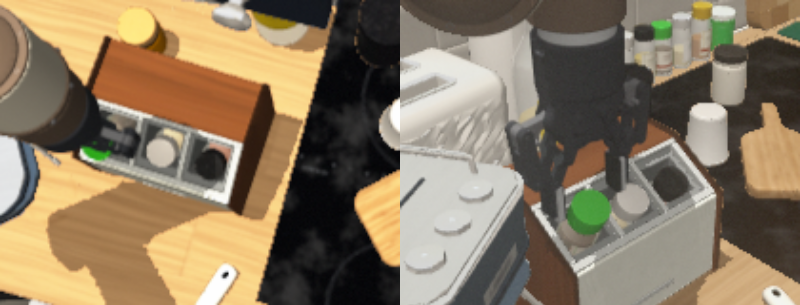

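Request:
drive_tool:
  steps:
    - [-0.001,0,0.007,0,0.062]
    - [0,0,0.006,0,0.062]
    - [0,0,0.005,0,0.062]
    - [0,0,0.003,0,0.062]
    - [0,0,0.002,0,0.062]
    - [0,0,0,0,0.062]

```text
clock: 13.05
position: [568.3, 66.3, 118.6]
ee_rot: [0.156, 0.988, -0.0, -0.0]
contact_force: [0.3, -0.3, -0.1]
gripper_width: 61.8
```

Request:
drive_tool:
  steps:
    - [0,0,0.002,0,0.062]
    - [0,0,0.001,0,0.062]
    - [0,0,0,0,0.062]

```text
clock: 13.35
position: [568.4, 66.3, 115.9]
ee_rot: [0.156, 0.988, -0.0, -0.0]
contact_force: [-0.1, -0.5, 0.2]
gripper_width: 62.0
```

Request:
drive_tool:
  steps:
    - [0,0,0.001,0,0.05]
    - [0,0,0,0,0.04]
    - [0,0,0,0,0.03]
    - [0,0,0,0,0.03]
    - [0,0,0,0,0.03]

```text
clock: 13.85
position: [568.3, 65.9, 115.1]
ee_rot: [0.156, 0.988, -0.0, -0.0]
contact_force: [-0.7, -2.6, 2.5]
gripper_width: 35.4
```

```bash
python3 go.py; python3 look.py 7
```

```text
t 13.85 p [568.3  65.9 115.1] F [-0.7 -2.6  2.5] w 35.35326803266875 j [ 0.4   0.38 -0.25  0.   -0.94 -2.28]
ytool yaw 72.05972341875972 tilt 0.03345348338534285
```

View pics/v7.png

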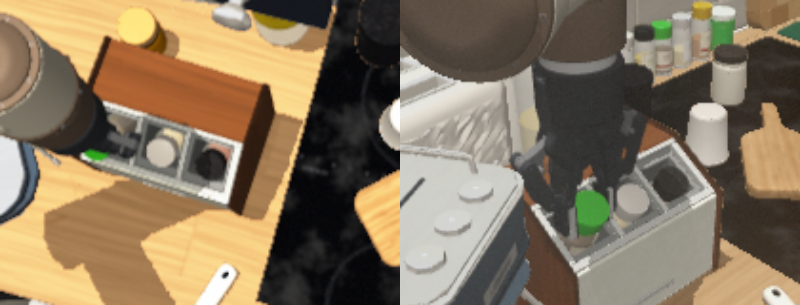

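Request:
drive_tool:
  steps:
    - [0,0,0,0,0.02]
    - [0,0,0,0,0.02]
    - [0,0,0,0,0.02]

```text
clock: 14.25
position: [568.3, 66.0, 115.1]
ee_rot: [0.156, 0.988, -0.0, -0.0]
contact_force: [-1.7, -3.1, 2.5]
gripper_width: 35.4
```

```bash
python3 - <<'E'
from h import *
im,d=grab('side','side8');cv2.imwrite('pics/v8.png',cv2.resize(im[170:270,170:270],(600,600)))
E
python3 go.py
```

```text
t 14.3 p [568.3  66.  115.1] F [-2.  -2.3  3. ] w 35.38887245886645 j [ 0.4   0.38 -0.25  0.   -0.94 -2.28]
ytool yaw 72.06121032379791 tilt 0.032809800212630094
```

View pics/v8.png

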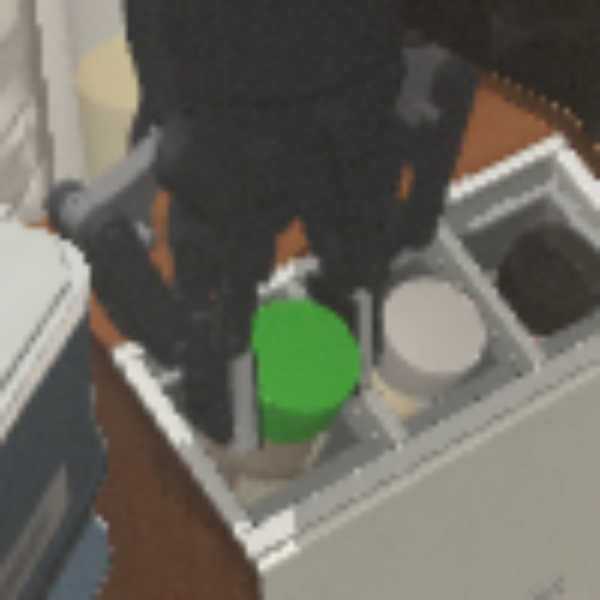

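Request:
drive_tool:
  steps:
    - [0.001,0,-0.0017,0,0.02]
    - [0.002,0,-0.0035,0,0.02]
    - [0.0025,0,-0.0043,0,0.02]
    - [0.0025,0,-0.0043,0,0.02]
    - [0.0025,0,-0.0043,0,0.02]
    - [0.0025,0,-0.0043,0,0.02]
    - [0,0,0,0,0.02]

```text
clock: 15.0
position: [555.8, 70.9, 138.3]
ee_rot: [0.156, 0.988, 0.0, 0.0]
contact_force: [-0.2, 0.2, 0.1]
gripper_width: 35.3
```

```bash
python3 look.py 9;python3 go.py; python3 cap.py 9
```

```text
t 15.1 p [556.   70.7 137.8] F [ 0.3 -1.5 -1. ] w 35.510671517116904 j [ 0.42  0.34 -0.25 -0.   -0.98 -2.3 ]
ytool yaw 72.08419367871942 tilt 0.04870808702222764
side 264 world med [547.1  74.7 189.8] L pct [[-18.3, 55.3, 62.8], [-4.4, 71.0, 65.3], [13.4, 86.2, 67.2]] top 233 [-3.5 70.2 65.5] [-2.4 71.  65.8] world [548.4  74.3 190.8]Traceback (most recent call last):
  File "cap.py", line 12, in <module>
    k=abs(L[:,2]-zt)<2.5;c=(L[k].max(0)+L[k].min(0))/2
                            ~~~~~~~~^^^
    return umr_maximum(a, axis, None, out, keepdims, initial, where)
ValueError: zero-size array to reduction operation maximum which has no identity
```

View pics/v9.png

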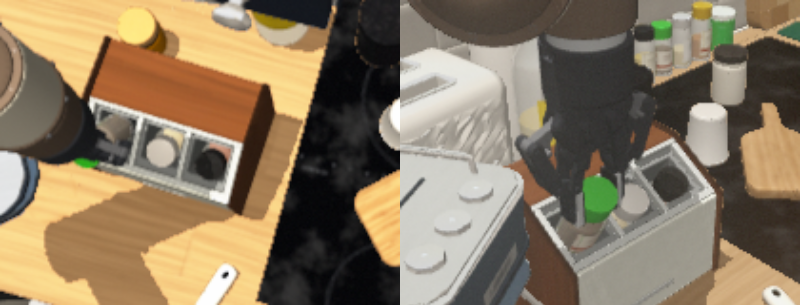

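Request:
drive_tool:
  steps:
    - [0.003,0,-0.0052,0,0.02]
    - [0.004,0,-0.0069,0,0.02]
    - [0.004,0,-0.0069,0,0.02]
    - [0.004,0,-0.0069,0,0.02]
    - [0.004,0,-0.0069,0,0.02]
    - [0.004,0,-0.0069,0,0.02]
    - [0.004,0,-0.0069,0,0.02]
    - [0.004,0,-0.0069,0,0.02]
    - [0.002,0,-0.01,0,0.02]
    - [0,0,-0.02,0,0.02]
    - [0,0,-0.02,0,0.02]
    - [0,0,0,0,0.02]

```text
clock: 16.3
position: [526.5, 81.0, 244.4]
ee_rot: [0.156, 0.988, 0.002, 0.003]
contact_force: [0.6, -0.6, -0.4]
gripper_width: 35.6
```

```bash
python3 look.py 10;python3 go.py; python3 cap.py 10 2>/dev/null
```

```text
t 16.4 p [524.4  80.6 240.8] F [-0.6 -0.4 -2.2] w 35.172226509667325 j [ 0.46  0.2  -0.17 -0.   -1.21 -2.34]
ytool yaw 72.04881246474288 tilt 0.04196494848210481
side 326 world med [518.   84.1 296. ] L pct [[8.0, 55.8, 170.4], [21.9, 71.3, 172.9], [40.2, 86.7, 174.7]] top 293 [ 23.3  70.2 173. ] [ 23.9  71.4 173.4] world [519.   84.1 297.2]
top 44 world med [504.4  80.8 291.1] L pct [[6.0, 42.5, 171.8], [11.1, 63.8, 174.3], [47.5, 79.9, 242.4]] top 2 [ 44.4  50.3 231. ] [ 44.4  50.3 231. ] world [502.   67.5 357.3]
```

View pics/v10.png

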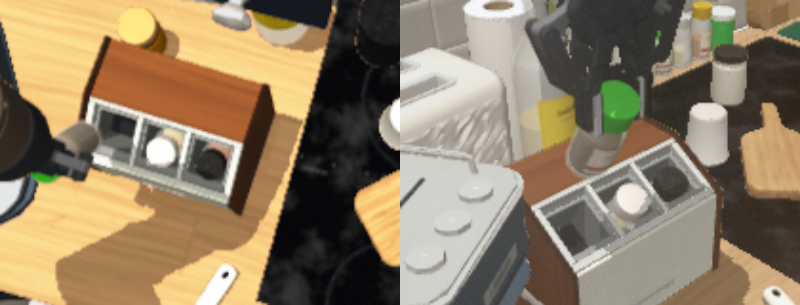

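```bash
python3 - <<'E'
from h import *
z=np.load('pics/side10.npz');P=pts('side',z['d']);im=z['im']
hsv=cv2.cvtColor(im,cv2.COLOR_BGR2HSV)
m=(z['d']>0)&(P[...,2]>12)&(P[...,2]<100)&(P[...,0]<560)&(P[...,0]>440)&(P[...,1]>-120)&(P[...,1]<90)&(hsv[...,1]<60)
k=cv2.erode(cv2.morphologyEx(m.astype(np.uint8),cv2.MORPH_OPEN,np.ones((3,3))),np.ones((5,5)));q=P[k>0]
c=q.mean(0);u,s,v=np.linalg.svd(q-c,full_matrices=False);nrm=v[2];print(len(q),c,nrm,np.degrees(np.arctan2(nrm[1],nrm[0])),s[2]/len(q)**.5)
r=(q-c)@nrm;print(np.percentile(r,[2,50,98]),q.min(0),q.max(0))
cv2.imwrite('pics/v10s.png',cv2.resize(im[160:310,160:310],(600,600)))
E
```

```text
1334 [529.57604287  12.73048465  55.00370244] [ 0.9548856  -0.29696163 -0.00269708] -17.275267676365104 0.7422437610588853
[-1.67371373  0.03890599  1.36134911] [502.46333126 -74.07881006  19.64625744] [552.85922906  85.7818522   94.54205955]
```

View pics/v10s.png

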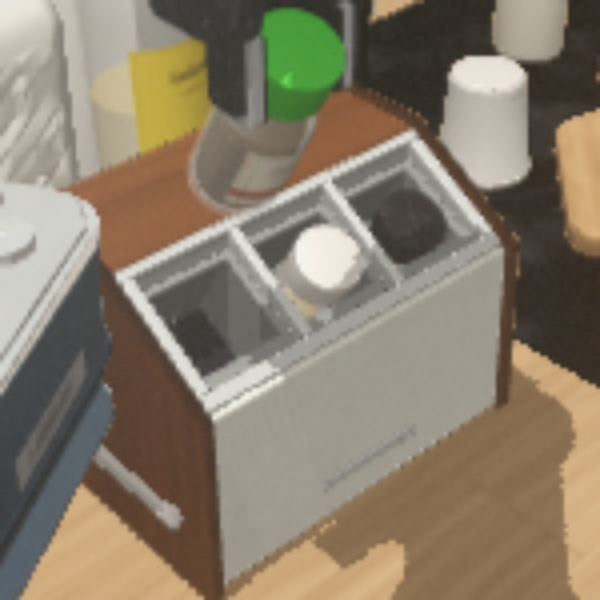

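Request:
drive_tool:
  steps:
    - [0.016,-0.015,0,0,0.02]
    - [0.016,-0.018,0,0,0.02]
    - [0.016,-0.018,0,0,0.02]
    - [0,0,0.03,0,0.02]
    - [0,0,0.03,0,0.02]
    - [0,0,0.03,0,0.02]
    - [0,0,0.03,0,0.02]
    - [0,0,0.025,0,0.02]
    - [0,0,0.016,0,0.02]
    - [0,0,0,0,0.02]

```text
clock: 17.4
position: [460.4, 45.6, 76.7]
ee_rot: [0.156, 0.988, -0.002, -0.004]
contact_force: [-0.3, -0.7, -1.0]
gripper_width: 35.4
```

```bash
python3 look.py 11;python3 go.py; python3 - <<'E'
from h import *
im=np.load('pics/side11.npz')['im'];cv2.imwrite('pics/v11s.png',cv2.resize(im[160:320,160:320],(600,600)))
E
```

```text
t 17.5 p [463.   46.5  79.5] F [ 0.3  0.4 -0.6] w 35.07550775500497 j [ 0.45  0.26 -0.55  0.   -0.77 -2.33]
ytool yaw 72.07552087771899 tilt 0.08927086554312781
```

View pics/v11s.png

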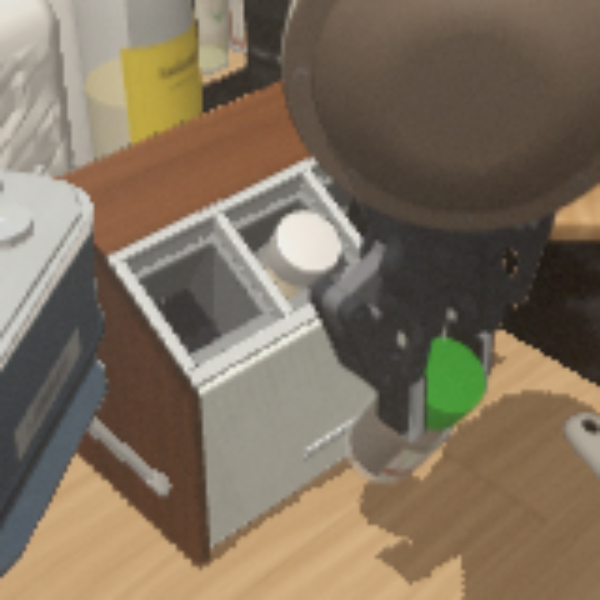

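Request:
drive_tool:
  steps:
    - [-0.005,0,0,0,0.02]
    - [-0.004,0,0,0,0.02]
    - [-0.002,0,0,0,0.02]
    - [0,0,0,0,0.02]

```text
clock: 17.9
position: [474.4, 43.3, 80.3]
ee_rot: [0.156, 0.988, 0.0, 0.001]
contact_force: [-0.3, 0.7, -1.2]
gripper_width: 35.4
```

Request:
drive_tool:
  steps:
    - [-0.001,0,0,0,0.02]
    - [-0.001,0,0,0,0.02]
    - [0,0,0,0,0.02]

```text
clock: 18.2
position: [475.7, 42.7, 79.8]
ee_rot: [0.156, 0.988, 0.0, 0.0]
contact_force: [-0.1, -0.0, -0.4]
gripper_width: 35.7
```

Request:
drive_tool:
  steps:
    - [-0.001,0,0,0,0.02]
    - [-0.001,0,0,0,0.02]
    - [0,0,0,0,0.02]

```text
clock: 18.5
position: [477.7, 42.1, 79.8]
ee_rot: [0.156, 0.988, -0.0, 0.0]
contact_force: [-0.1, -0.7, -0.4]
gripper_width: 35.1
```

Request:
drive_tool:
  steps:
    - [-0.001,0,0,0,0.02]
    - [-0.001,0,0,0,0.02]
    - [0,0,0,0,0.02]

```text
clock: 18.8
position: [478.8, 41.4, 79.6]
ee_rot: [0.156, 0.988, -0.0, -0.001]
contact_force: [-2.3, 1.6, 0.7]
gripper_width: 34.7
```

Request:
drive_tool:
  steps:
    - [-0.001,0,0,0,0.02]
    - [-0.001,0,0,0,0.02]
    - [0,0,0,0,0.02]

```text
clock: 19.1
position: [479.6, 40.7, 79.4]
ee_rot: [0.156, 0.988, -0.001, -0.002]
contact_force: [-5.9, 2.8, 1.8]
gripper_width: 35.3
```

Request:
drive_tool:
  steps:
    - [-0.001,0,0,0,0.02]
    - [-0.001,0,0,0,0.02]
    - [0,0,0,0,0.02]

```text
clock: 19.4
position: [480.6, 39.9, 79.2]
ee_rot: [0.156, 0.988, -0.001, -0.003]
contact_force: [-6.6, 3.4, 2.4]
gripper_width: 35.5
```

Request:
drive_tool:
  steps:
    - [-0.0018,0,-0.0014,0,0.02]
    - [-0.0018,0,-0.0014,0,0.02]
    - [-0.0018,0,-0.0014,0,0.02]
    - [-0.0018,0,-0.0014,0,0.02]
    - [0,0,0,0,0.02]

```text
clock: 19.9
position: [486.9, 37.0, 84.5]
ee_rot: [0.157, 0.988, -0.002, -0.003]
contact_force: [-6.7, 1.3, 2.3]
gripper_width: 35.3
```

Request:
drive_tool:
  steps:
    - [-0.0018,0,-0.0014,0,0.02]
    - [-0.0018,0,-0.0014,0,0.02]
    - [-0.0018,0,-0.0013,0,0.02]
    - [-0.0018,0,-0.0012,0,0.02]
    - [0,0,0,0,0.02]

```text
clock: 20.4
position: [495.1, 34.8, 90.0]
ee_rot: [0.156, 0.988, -0.001, -0.002]
contact_force: [-5.1, -1.8, -2.5]
gripper_width: 35.0
```

```bash
python3 go.py; python3 - <<'E'
from h import *
im,d=grab('side','side12');cv2.imwrite('pics/v12s.png',cv2.resize(im[160:320,160:320],(600,600)))
E
```

```text
t 20.4 p [495.1  34.8  90. ] F [-5.1 -1.8 -2.5] w 35.00851868870437 j [ 0.4   0.29 -0.46 -0.   -0.82 -2.28]
ytool yaw 72.00640663488498 tilt 0.27937927250881167
```

View pics/v12s.png

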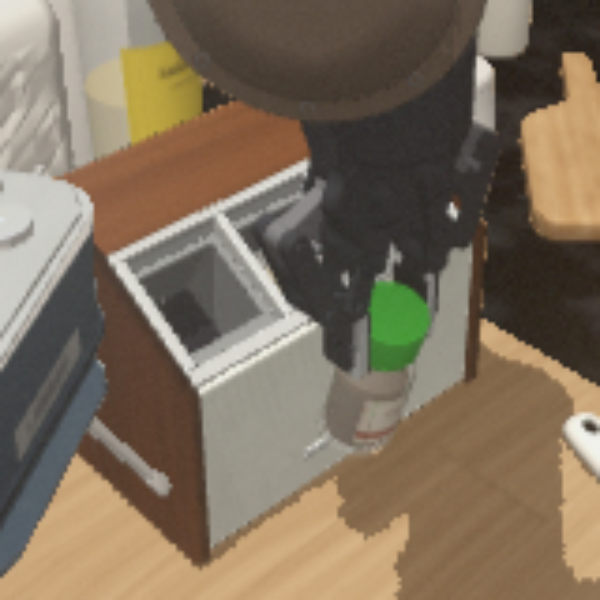

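Request:
drive_tool:
  steps:
    - [-0.002,0,-0.001,0,0.02]
    - [-0.002,0,-0.001,0,0.02]
    - [-0.002,0,-0.0008,0,0.02]
    - [-0.002,0,-0.0008,0,0.02]
    - [-0.002,0,-0.0006,0,0.02]
    - [0,0,0,0,0.02]

```text
clock: 21.05
position: [505.1, 31.9, 94.6]
ee_rot: [0.156, 0.988, -0.001, -0.002]
contact_force: [-5.6, -0.6, 1.6]
gripper_width: 35.2
```

Request:
drive_tool:
  steps:
    - [-0.002,0,-0.0005,0,0.02]
    - [-0.002,0,-0.0004,0,0.02]
    - [-0.0015,0,-0.0003,0,0.02]
    - [0,0,0,0,0.02]

```text
clock: 21.45
position: [510.9, 30.5, 96.1]
ee_rot: [0.156, 0.988, -0.001, -0.001]
contact_force: [-5.9, -0.7, 1.1]
gripper_width: 35.1
```

Request:
drive_tool:
  steps:
    - [-0.001,0,0,0,0.02]
    - [-0.001,0,0,0,0.02]
    - [0,0,0,0,0.02]

```text
clock: 21.75
position: [512.8, 30.1, 96.2]
ee_rot: [0.156, 0.988, -0.001, -0.001]
contact_force: [-5.5, -0.1, 1.3]
gripper_width: 35.6
```

Request:
drive_tool:
  steps:
    - [-0.001,0,0,0,0.02]
    - [-0.001,0,0,0,0.02]
    - [0,0,0,0,0.02]

```text
clock: 22.05
position: [514.9, 29.6, 96.3]
ee_rot: [0.156, 0.988, -0.0, -0.001]
contact_force: [-5.3, 0.6, 1.6]
gripper_width: 35.4
```

Request:
drive_tool:
  steps:
    - [-0.001,0,0,0,0.02]
    - [-0.001,0,0,0,0.02]
    - [0,0,0,0,0.02]

```text
clock: 22.35
position: [517.0, 29.0, 96.4]
ee_rot: [0.156, 0.988, -0.0, -0.0]
contact_force: [-5.9, 0.3, 1.9]
gripper_width: 35.2
```

```bash
python3 go.py; python3 - <<'E'
from h import *
im,d=grab('side','side13');cv2.imwrite('pics/v13s.png',cv2.resize(im[180:300,180:300],(600,600)))
E
```

```text
t 22.35 p [517.   29.   96.4] F [-5.9  0.3  1.9] w 35.20342474544184 j [ 0.37  0.32 -0.4   0.   -0.85 -2.25]
ytool yaw 72.06526148238932 tilt 0.06156504802558518
```

View pics/v13s.png

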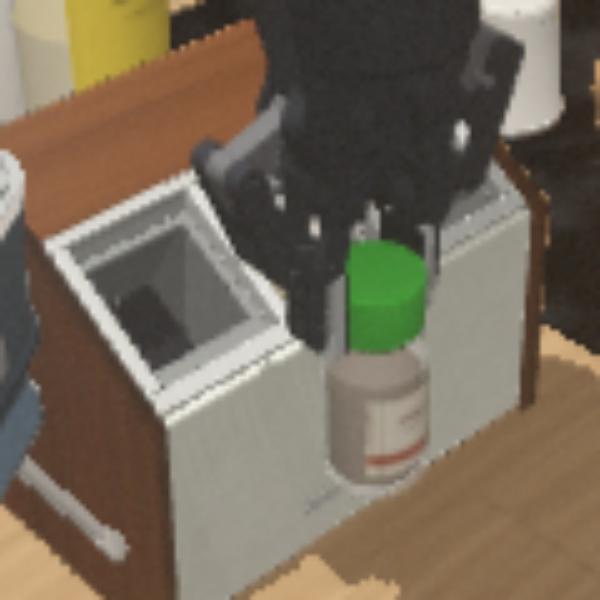

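```bash
cat > tilt.py <<'E'
from h import *
import sys
n='side';z=np.load(f'pics/{n}{sys.argv[1]}.npz');im,d=z['im'],z['d'];P=pts(n,d)
hsv=cv2.cvtColor(im,cv2.COLOR_BGR2HSV)
m=(cv2.inRange(hsv,(50,120,50),(75,255,255))>0)&(d>0)&(P[...,0]<660)&(P[...,2]<400)
v,u=np.nonzero(m);V=hsv[...,2][m];print(len(V),np.percentile(V,[5,25,50,75,95]))
q=P[m];zt=q[:,2].max();
for th in(4,7):
    pass
# top face = plane fit of RANSAC
rng=np.random.default_rng(0);best=None
for i in range(800):
    a=q[rng.choice(len(q),3,replace=False)];nn=np.cross(a[1]-a[0],a[2]-a[0])
    if np.linalg.norm(nn)<50: continue
    nn/=np.linalg.norm(nn);nn*=np.sign(nn[2])
    if nn[2]<.75: continue
    k=abs((q-a[0])@nn)<1.2
    if best is None or k.sum()>best.sum(): best=k
c=q[best];cc=c.mean(0);w=np.linalg.svd(c-cc)[2][2];w*=np.sign(w[2])
print('in',best.sum(),'centre',cc.round(1),(c.max(0)/2+c.min(0)/2).round(1),'normal',w.round(3),'ext',np.ptp(c,axis=0).round(0))
ex=np.array([.953,-.302,0]);ey=np.array([.302,.953,0])
print('tilt along ex deg',np.degrees(np.arctan2(w@ex,w[2])),'ey',np.degrees(np.arctan2(w@ey,w[2])))
E
for t in 10 12 13; do python3 tilt.py $t; done
```

```text
439 [108.  132.  155.  158.  160.1]
in 279 centre [518.1  83.6 296.2] [519.4  84.3 296. ] normal [-0.487  0.18   0.855] ext [30. 35. 19.]
tilt along ex deg -31.241221922070768 ey 1.6744251427470025
307 [108.3 122.  148.  151.  154. ]
in 166 centre [487.3  37.  142.4] [487.7  37.3 142.6] normal [-0.288  0.102  0.952] ext [31. 36. 11.]
tilt along ex deg -17.758339670283583 ey 0.6117223339175936
304 [116.  127.  136.5 144.  149. ]
in 156 centre [509.2  31.6 150. ] [510.4  32.1 149.7] normal [-0.028  0.045  0.999] ext [31. 35.  4.]
tilt along ex deg -2.30974515276352 ey 1.9963095469935348
```

Request:
drive_tool:
  steps:
    - [-0.001,0,0,0,0.02]
    - [-0.001,0,0,0,0.02]
    - [0,0,0,0,0.02]

```text
clock: 22.7
position: [517.9, 28.6, 96.4]
ee_rot: [0.156, 0.988, -0.0, -0.001]
contact_force: [-7.6, 2.3, 4.3]
gripper_width: 35.6
```

Request:
drive_tool:
  steps:
    - [-0.001,0,0,0,0.02]
    - [-0.001,0,0,0,0.02]
    - [0,0,0,0,0.02]

```text
clock: 23.0
position: [518.4, 28.3, 96.3]
ee_rot: [0.156, 0.988, -0.0, -0.003]
contact_force: [-12.7, 4.3, 6.3]
gripper_width: 35.2
```

Request:
drive_tool:
  steps:
    - [0.004,0,0,0,0.02]
    - [0.01,0,0,0,0.02]
    - [0.02,0,-0.01,0,0.02]
    - [0.01,0,-0.02,0,0.02]
    - [0,0,0,0,0.02]
    - [0,0,0,0,0.02]

```text
clock: 23.6
position: [480.8, 42.2, 127.0]
ee_rot: [0.156, 0.988, 0.001, 0.002]
contact_force: [-0.3, 0.2, -1.4]
gripper_width: 35.2
```

```bash
python3 look.py 14; python3 go.py; python3 tilt.py 14;python3 - <<'E'
from h import *
im=np.load('pics/side14.npz')['im'];cv2.imwrite('pics/v14s.png',cv2.resize(im[180:300,180:330],(750,600)))
E
```

```text
t 23.7 p [479.9  41.6 125.7] F [ 0.5 -0.3 -1.4] w 35.22814238098893 j [ 0.42  0.22 -0.45  0.   -0.9  -2.31]
ytool yaw 72.05942376581116 tilt 0.04441038617802467
402 [ 97.  121.  132.5 141.  147. ]
in 170 centre [472.9  43.7 180.8] [473.4  44.4 180.7] normal [-0.037  0.009  0.999] ext [32. 36.  3.]
tilt along ex deg -2.1840089958937976 ey -0.12883525342419755
```

View pics/v14s.png

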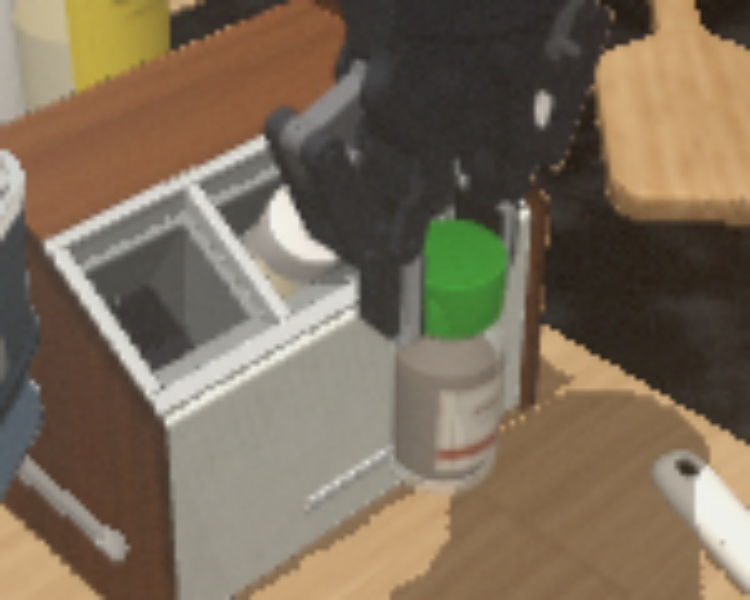

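Request:
drive_tool:
  steps:
    - [0,0,-0.03,0,0.02]
    - [0,0,-0.04,0,0.02]
    - [0,0,-0.03,0,0.02]
    - [-0.006,-0.015,0,0,0.02]
    - [-0.0115,-0.0285,0,0,0.02]
    - [-0.0115,-0.0285,0,0,0.02]
    - [-0.0115,-0.0285,0,0,0.02]
    - [-0.0115,-0.0285,0,0,0.02]
    - [-0.0115,-0.0285,0,0,0.02]
    - [-0.0115,-0.0285,0,0,0.02]
    - [-0.0115,-0.0285,0,0,0.02]
    - [-0.0115,-0.0285,0,0,0.02]
    - [-0.0115,-0.0285,0,0,0.02]
    - [-0.0115,-0.0285,0,0,0.02]
    - [-0.0115,-0.0285,0,0,0.02]
    - [-0.006,-0.015,0,0,0.02]
    - [0,0,0,0,0.02]

```text
clock: 25.4
position: [505.2, -329.9, 224.4]
ee_rot: [0.157, 0.988, 0.0, -0.001]
contact_force: [-1.1, -0.3, -1.8]
gripper_width: 35.2
```

```bash
python3 look.py 15 b; python3 go.py 509 -327 75; python3 tilt.py 15
```

```text
t 25.5 p [ 505.2 -327.9  225.1] F [-0.4 -0.6 -1.1] w 35.001247676202375 j [-0.31  0.33 -0.02 -0.   -1.22 -1.58]
ytool yaw 72.01934070127199 tilt 0.09124827705767984
delta tool mm [ -3.6   1.9 150.1]
141 [102. 125. 131. 139. 149.]
in 43 centre [ 495.1 -324.6  277.7] [ 494.2 -324.7  277.4] normal [-0.035  0.056  0.998] ext [22. 35.  3.]
tilt along ex deg -2.8741324061531666 ey 2.4820593070665233
```

View pics/v15.png

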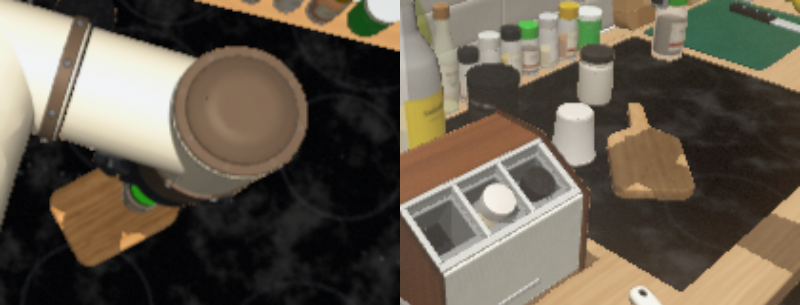

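Request:
drive_tool:
  steps:
    - [-0.002,0.001,0.025,0,0.02]
    - [-0.002,0.001,0.03,0,0.02]
    - [0,0,0.03,0,0.02]
    - [0,0,0.03,0,0.02]
    - [0,0,0.02,0,0.02]
    - [0,0,0.01,0,0.02]
    - [0,0,0,0,0.02]
    - [0,0,0,0,0.02]

```text
clock: 26.3
position: [510.7, -327.2, 82.3]
ee_rot: [0.155, 0.988, -0.0, 0.001]
contact_force: [-0.7, -0.4, -0.1]
gripper_width: 35.3
```

```bash
python3 look.py 16 b; python3 go.py; python3 tilt.py 16
```

```text
t 26.4 p [ 510.9 -327.5   82.8] F [-0.5 -0.  -1.1] w 35.36611386918326 j [-0.3   0.46 -0.2   0.   -0.9  -1.58]
ytool yaw 72.09648476190931 tilt 0.1820426160078033
168 [ 97.   102.   126.5  139.25 147.  ]
in 49 centre [ 501.5 -323.   135.9] [ 501.7 -323.3  135.6] normal [-0.084  0.052  0.995] ext [25. 34.  4.]
tilt along ex deg -5.4980472667348455 ey 1.363030853312621
```

View pics/v16.png

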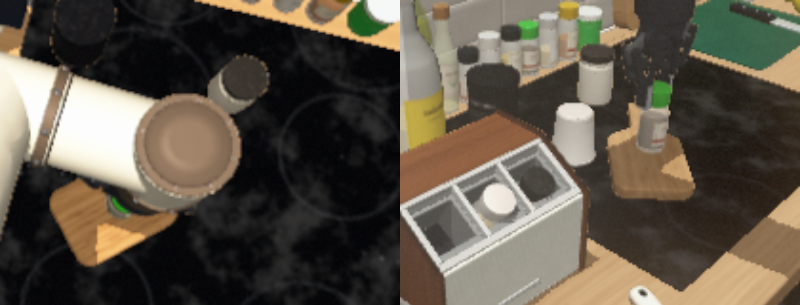

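Request:
drive_tool:
  steps:
    - [0,0,0.004,0,0.02]
    - [0,0,0.004,0,0.02]
    - [0,0,0.002,0,0.02]
    - [0,0,0.001,0,0.02]
    - [0,0,0,0,0.02]

```text
clock: 26.9
position: [509.6, -327.3, 69.8]
ee_rot: [0.156, 0.988, 0.0, -0.0]
contact_force: [1.0, 0.5, -0.8]
gripper_width: 35.3
```

Request:
drive_tool:
  steps:
    - [0,0,0.001,0,0.02]
    - [0,0,0.001,0,0.02]
    - [0,0,0,0,0.02]

```text
clock: 27.2
position: [509.7, -327.2, 68.0]
ee_rot: [0.156, 0.988, 0.0, -0.0]
contact_force: [0.3, 0.6, -1.2]
gripper_width: 35.3
```

Request:
drive_tool:
  steps:
    - [0,0,0.001,0,0.02]
    - [0,0,0.001,0,0.02]
    - [0,0,0,0,0.02]

```text
clock: 27.5
position: [509.6, -327.2, 65.9]
ee_rot: [0.156, 0.988, 0.0, -0.0]
contact_force: [0.9, 0.3, -0.4]
gripper_width: 35.8
```

Request:
drive_tool:
  steps:
    - [0,0,0.001,0,0.02]
    - [0,0,0.001,0,0.02]
    - [0,0,0,0,0.02]

```text
clock: 27.8
position: [510.4, -327.5, 64.9]
ee_rot: [0.156, 0.988, -0.0, 0.001]
contact_force: [0.0, 0.1, 3.4]
gripper_width: 35.7
```

Contact. A slight press to let the base settle flat.

Request:
drive_tool:
  steps:
    - [0,0,0.001,0,0.02]
    - [0,0,0.001,0,0.02]
    - [0,0,0,0,0.02]

```text
clock: 28.1
position: [511.4, -327.9, 64.8]
ee_rot: [0.155, 0.988, -0.001, 0.002]
contact_force: [-1.1, 1.7, 11.1]
gripper_width: 35.3
```

Request:
drive_tool:
  steps:
    - [0,0,0.001,0,0.02]
    - [0,0,0,0,0.02]

```text
clock: 28.3
position: [511.7, -328.0, 64.7]
ee_rot: [0.155, 0.988, -0.001, 0.002]
contact_force: [-1.1, 3.2, 14.3]
gripper_width: 35.0
```

```bash
python3 go.py;  python3 - <<'E'
from h import *
im,d=grab('side','side17');cv2.imwrite('pics/v17s.png',cv2.resize(im[130:240,270:380],(600,600)))
E
python3 tilt.py 17
```

```text
t 28.3 p [ 511.7 -328.    64.7] F [-1.1  3.2 14.3] w 35.04110455094894 j [-0.3   0.48 -0.22  0.   -0.86 -1.58]
ytool yaw 72.13455078266821 tilt 0.29104854125339286
170 [ 98.   101.   127.   138.5  147.55]
in 47 centre [ 502.4 -324.2  118.2] [ 502.3 -325.7  117.6] normal [-0.09   0.047  0.995] ext [25. 36.  4.]
tilt along ex deg -5.728248083161348 ey 1.0006103733580933
```

View pics/v17s.png

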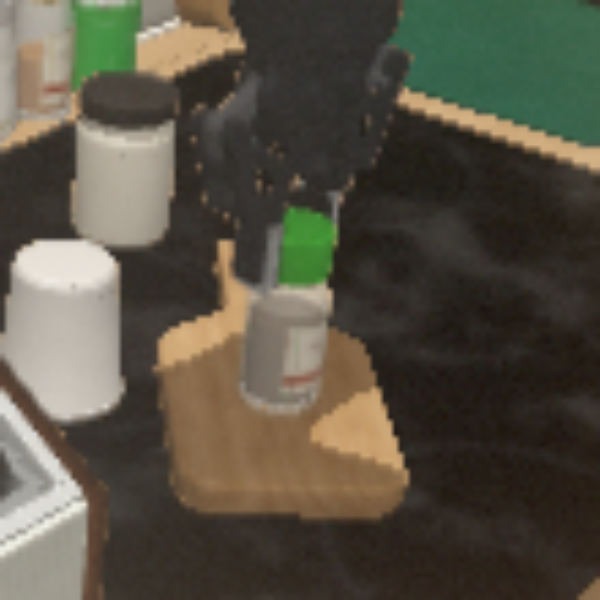

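Request:
drive_tool:
  steps:
    - [-0.001,0,0.0005,0,0.02]
    - [-0.001,0,0,0,0.02]
    - [-0.001,0,0,0,0.02]
    - [0,0,0,0,0.02]

```text
clock: 28.75
position: [512.7, -328.5, 64.7]
ee_rot: [0.155, 0.988, -0.001, 0.0]
contact_force: [-4.8, 4.7, 19.7]
gripper_width: 35.5
```

```bash
python3 go.py;  python3 - <<'E'
from h import *
im,d=grab('side','side18');cv2.imwrite('pics/v18s.png',cv2.resize(im[140:220,290:370],(600,600),interpolation=cv2.INTER_CUBIC))
P=[511,-327];print([proj('side',[503,-325,z]).round(1) for z in(22.5,119.5)])
E
python3 tilt.py 18
```

```text
t 28.75 p [ 512.7 -328.5   64.7] F [-4.8  4.7 19.7] w 35.48638439220168 j [-0.3   0.49 -0.21  0.   -0.87 -1.58]
ytool yaw 72.14050502954585 tilt 0.08991970188375485
[array([321.6, 202.8]), array([325.6, 171. ])]
192 [ 97.55 100.   126.   136.   146.45]
in 49 centre [ 569.  -852.2    6.8] [ 554.1 -869.7    6.9] normal [-0.006 -0.     1.   ] ext [144. 210.   2.]
tilt along ex deg -0.3371977746882849 ey -0.12997332192812908
```

View pics/v18s.png

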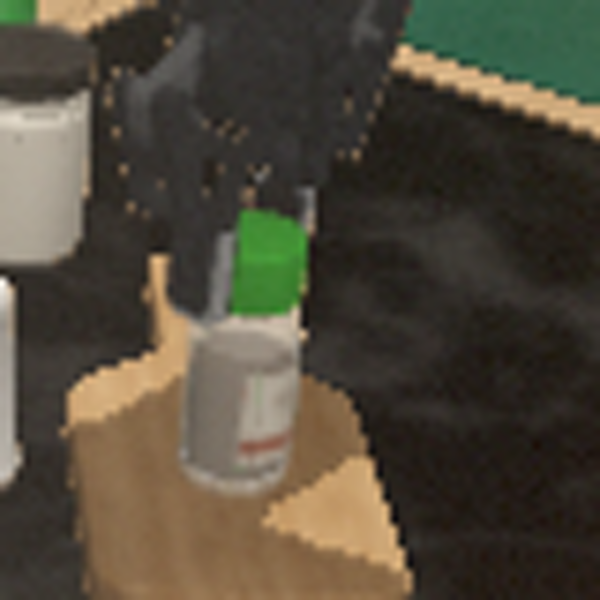

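Request:
drive_tool:
  steps:
    - [0,0,-0.002,0,0.02]
    - [0,0,-0.0015,0,0.02]
    - [0,0,0,0,0.02]

```text
clock: 29.1
position: [512.3, -328.2, 64.7]
ee_rot: [0.156, 0.988, -0.0, -0.0]
contact_force: [-1.9, 2.0, 6.2]
gripper_width: 35.4
```

Request:
drive_tool:
  steps:
    - [0,0,-0.0005,0,0.035]
    - [0,0,0,0,0.036]
    - [0,0,0,0,0.037]
    - [0,0,0,0,0.038]
    - [0,0,0,0,0.039]
    - [0,0,0,0,0.04]
    - [0,0,0,0,0.042]
    - [0,0,0,0,0.046]
    - [0,0,0,0,0.052]
    - [0,0,0,0,0.06]
    - [0,0,0,0,0.06]

```text
clock: 30.2
position: [512.6, -328.2, 64.6]
ee_rot: [0.156, 0.988, -0.0, 0.0]
contact_force: [-0.0, -0.0, 0.0]
gripper_width: 59.8
```

```bash
python3 go.py;  python3 - <<'E'
from h import *
im,d=grab('side','side19');cv2.imwrite('pics/v19s.png',cv2.resize(im[140:220,290:370],(600,600),interpolation=cv2.INTER_CUBIC))
E
```

```text
t 30.2 p [ 512.6 -328.2   64.6] F [-0. -0.  0.] w 59.774304972825675 j [-0.3   0.49 -0.21  0.   -0.87 -1.58]
ytool yaw 72.06525189980391 tilt 0.005131081381056461
```

View pics/v19s.png

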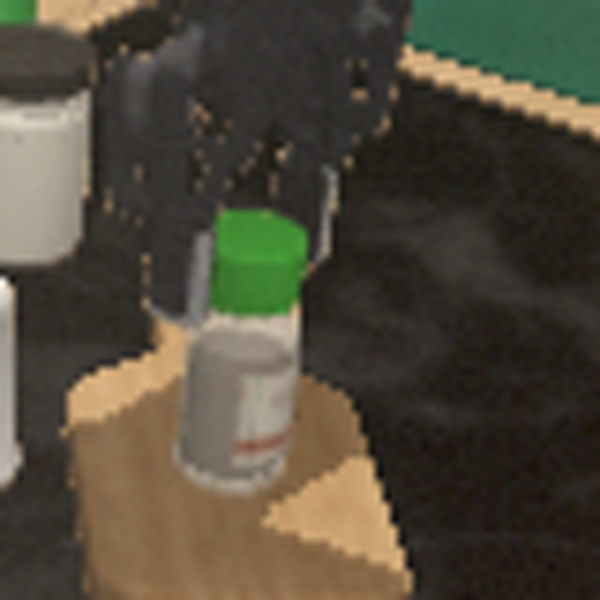

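Standing, fingers clear. Retreat straight up, then sideways for a clear view.

Request:
drive_tool:
  steps:
    - [0,0,-0.01,0,0.062]
    - [0,0,-0.02,0,0.062]
    - [0,0,-0.03,0,0.062]
    - [0,0,-0.04,0,0.062]
    - [0,0,-0.04,0,0.062]
    - [0,0,-0.04,0,0.062]
    - [0.02,-0.03,0,0,0.062]
    - [0.02,-0.04,0,0,0.062]
    - [0.02,-0.04,0,0,0.062]
    - [0.02,-0.04,0,0,0.062]
    - [0.02,-0.04,0,0,0.062]
    - [0,0,0,0,0.062]
    - [0,0,0,0,0.062]

```text
clock: 31.55
position: [358.1, -478.8, 245.3]
ee_rot: [0.157, 0.988, -0.0, 0.0]
contact_force: [-0.1, 0.4, -0.1]
gripper_width: 62.1
```

```bash
python3 look.py 20 b; python3 go.py; python3 tilt.py 20; python3 - <<'E'
from h import *
for n in('side','top'):
    z=np.load(f'pics/{n}20.npz');im,d=z['im'],z['d'];P=pts(n,d);hsv=cv2.cvtColor(im,cv2.COLOR_BGR2HSV)
    m=(cv2.inRange(hsv,(50,120,50),(75,255,255))>0)&(d>0)&(P[...,0]<560)&(P[...,2]>60)&(P[...,1]<0)&(P[...,1]>-450)
    q=P[m];print(n,len(q),np.percentile(q,[2,50,98],axis=0).round(1).tolist() if len(q) else '')
    for t in('0','20'):
        z0=np.load(f'pics/{n}{t}.npz');Q=pts(n,z0['d'])
        k=(abs(Q[...,2]-77)<4)&(abs(Q[...,0]-615)<45)&(abs(Q[...,1]+297)<45);print(' tumbler',t,k.sum(),np.median(Q[k],0).round(1))
E
```

```text
t 31.65 p [ 359.4 -477.8  245.1] F [ 0.1 -0.1  0.1] w 61.86489950912406 j [-0.66  0.31  0.   -0.   -1.26 -1.23]
ytool yaw 72.09127571517136 tilt 0.03613769224693277
170 [121.45 138.   159.   217.   222.  ]
in 58 centre [ 508.  -322.9  118.1] [ 507.9 -323.7  118.2] normal [-0.018  0.07   0.997] ext [34. 32.  4.]
tilt along ex deg -2.213084000793036 ey 3.5089126303268725
side 169 [[491.0, -337.4, 97.1], [505.4, -315.5, 114.7], [523.3, -307.0, 120.0]]
 tumbler 0 154 [ 614.4 -303.    78. ]
 tumbler 20 155 [ 615.5 -301.2   77.8]
top 200 [[490.0, -339.9, 115.0], [506.1, -323.7, 118.7], [522.4, -308.0, 121.8]]
 tumbler 0 335 [ 613.4 -305.8   77.9]
 tumbler 20 332 [ 613.5 -305.8   77.7]
```

View pics/v20.png

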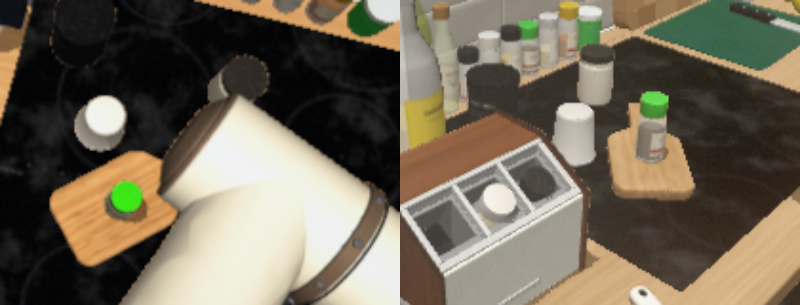

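```bash
python3 -c "
from bench import arm
print(arm.job_done())"
```

```text
the job is handed in; nothing more can be done
None
```

The green-capped jar is out of the rack and standing upright on the flat blade of the board. I handed the job in at about 31.7 s of the 51 s allowed.

**What I did**
- **Release:** I pressed the jar in along its well with closed fingers until the force rose clearly above the spring, to about 15 N. I then backed off and it sprang up about 40 mm.
- **Taking it out:** I gripped it by the cap and drew it straight out along the well.
- **Righting it:** The tool could only point down, so the jar hung leaning 30°. I turned it upright in the grip by pressing its base edge against the rack's fixed front panel. The readings were about 6–8 N, rising to 15 N at the end.
- **Setting down:** I lowered it onto the board, pressed up to about 20 N to seat the base, eased to about 6 N and opened the fingers slowly.

**Last checks**
- **Green jar:** Its cap centre is at about (506, -324) mm, near the middle of the blade. The cap top is at about 118.5 mm, against 119.5 mm expected for a jar standing there.
- **Tumbler:** The top camera shows it moved less than 0.2 mm. The side camera shows about 2 mm, which is within that camera's accuracy.
- **Other jars:** The grey and black jars look still latched in the picture.
- **Robot:** The wrist force reads zero and the arm is clear of everything.

**What disagreed**
- In the images the fingertips sat about 26 mm above the reported TCP. I worked from the images and contact forces instead.
- The gripper read about 35 mm on the 38 mm cap.
- The final tilt fit gave 2–4°. It rests on few pixels, so I put it down to noise, because the height and picture agree with the jar standing flat.

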